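Zero, load and start the jar shaker

ROBOT

A 6-joint arm with a two-finger parallel gripper is mounted at the origin on the work surface. World frame = base frame: x ahead of the robot, y to its left, z up, the work surface at z = 0. Lengths are in m, angles in rad, forces in N, time in s.
With the tool pointing down it reaches from about 0.375 to 0.975 m from the base axis. Payload 3.8 kg.
Tool frame: the origin (TCP) lies midway between the tips of the shut fingers; the grasp point (between the pads) lies 19 mm behind it; z points along the fingers, y is the line along which they close (so a half turn about z gives the same grasp; the last joint's range is limited). The gripper opens to 85 mm and grips with 20 to 120 N. Pads are 22 mm wide; open, the fingers measure 114 mm over their backs; the gripper's body (76 mm by 85 mm) begins 54 mm behind the grasp point. The pads swing forward as they close: fully open they stand 13 mm farther back than shut.
Start: joints at [-1.302, 0.264, 1.604, -0, 1.274, -0.037], TCP at [0.203, -0.644, 0.203] pointing down, gripper open.
Joint ranges: [-2.63, 2.63], [-0.94, 2.18], [0.31, 2.57], [-1.31, 4.45], [0, 2.66], [-2.55, 2.55]. Speed limits (rad/s): [2.57, 2.57, 3.14, 3.14, 3.14, 3.14].

INTERFACE

Orientations are given as a rotation vector (axis times angle).
In Python, from workcell import bot gives the robot as it stands.
- The arm moves only by the tool step_arm, never from a script. Its argument "motion" is a list of rows, each a list of 5 numbers: the finger opening in cm, from 0 to 8.54, then the shift along the tool's x, y, z in cm, then the turn about the tool's z in degrees. In form: [[claw, dx, dy, dz, twist], ...]. A call has 1 to 20 rows; each row is the pose to reach, as a shift and turn from the pose commanded when the call began, along the tool's axes at that moment; what a row does not reach only later rows make up. A row lasts 1/10 s, in which the tool goes at most 50 mm and 8.59 degrees, less where a joint would pass 70% of its speed; a pose out of reach is approached as far as the arm can. A call with a gripper value outside its range is refused whole. The fingers move at their own pace and stop on an object; "force" is the grip in N (left out, the last holds). Time passes only in rows, so rows that repeat a pose let the fingers close. It gives the time, the measured TCP pose, the force, the opening and the grip force at its end, in the units of the state.
- bot.read_state(): the state, without advancing time (a new reading comes with each control period).
- bot.read_camera(name): name is "scene" or "top" or "wrist"; returns (picture, depth): 420x560x3 uint8, red, green, blue; 420x560 float32, m along the optical axis (not along the pixel's ray), 0 where there is no reading.
- bot.calibration(name): a dict with "mtx" (3x3 intrinsics, pixels), "origin" and "orientation" of the camera in the world; the wrist camera has in their place "T_tool_cam" (4x4, takes a point from camera to tool coordinates, whose origin is the TCP and whose axes are the flange's). Camera axes: x right, y up, looking along -z (the intrinsics and any distortion apply to the point x, -y, -z); pixel columns grow to the right and rows downward; lengths in m; the calibration is good to about 2 mm. A picture is of the moment at which its call begins: read the wrist's pose just before it. calibration takes no time and is no camera call.
- bot.finish_job(): hands the job in; it is judged then, once.
The state is a dict: "time": time; "q": joint angles; "joint_vel": joint speeds; "joint_torque": joint torques, N m; "tool_pos": TCP position; "tcp_rot": TCP orientation; "wrist_force": force on the tool from outside, world axes, zero at the start; "torque": the same for the moment, N m; "width": opening from 0.0 (shut) to 1.0 (fully open); "grip_force": force on a finger pad.
Only numpy, scipy, OpenCV 4.12 (cv2) and the standard library are available. Lean on these libraries where they do the work, as an engineer would, in place of code of your own. Each camera call takes 0.05 s, during which the arm holds its last target. There are 200 camera calls.

TASK

Get the jar shaker going: with its tray still empty, turn the pointer knob on the console until the pointer reads zero; then set every blue-lidded jar upright in the shaker tray, one to a bay. When all are in, roll the timer wheel with a fingertip until the 5 stands squarely at the index marks, then press the green start button fully down and let it go, leaving the other things on the bench where they are.

Things in the scene. Friction and masses are not known exactly. Their poses are not given: they have to be found in the camera images.
- console: the shaker's control console: white box fixed to the bench, 160 mm (its x) by 260 mm (its y) by 90 mm high; origin at the centre of the underside; its +x points away from the operator (roughly away from the robot). On its top: pointer knob at y = -75 mm, timer wheel at y = +10 mm, green start button at y = +92 mm, all at x = 0. It may stand on either side of the bench
- trim_knob (a joint): pointer knob for zeroing the load reading (rad): 0 when its orange pointer stands at the red zero mark, i.e. points along the console's +x; grows clockwise seen from above, limits -1.5 to 1.5, starts at 0.5 to 1.3. Turns stiffly (0.04 N m) and stays where it is left
- knob_grip (a point): point on the knob's vertical axis, 122 mm above the bench, in the middle of its upright grip bar: bar 54 mm long along the pointer, 14 mm thick, top 136 mm and foot (a disc of 56 mm diameter) 102 mm above the bench. The point's x axis points along the pointer
- timer_wheel (a joint): timer wheel angle (rad): the digit k stands at the top, between the red index marks, at k x 0.7854 (digits 0 to 7, so 5 is at 3.927); grows as the top of the wheel is rolled away from the operator (towards the console's +x). Starts between 0 and 1.5 (digits 0 to 2), not on a digit as a rule; end stops at -0.3 and 5.8. No detents: light friction (0.06 N m), stays where it is left
- wheel_axis (a point): centre of the timer wheel, 55 mm above the bench; the wheel turns about the console's y axis and is 20 mm wide; white drum of 44 mm radius with eight grey ribs across its rim, 4 mm thick and reaching 58 mm radius, midway between the digits (at 22.5 degrees + n x 45 degrees from the digit at the top). The wheel stands out of a slot in the console's top (the crown of the drum 9 mm above it, a rib 23 mm): push a rib along with a fingertip
- start (a joint): start button, 0 when up, 0.006 m when fully pressed (about 4 N), springs back; green cap of 32 mm diameter
- start_top (a point): centre of the top of the start button's cap; it is pressed downwards
- shaker: the shaker, fixed to the bench: blue base with a steel tray of 185 mm (its x) by 275 mm (its y); origin at the centre of the underside, tray sides along its x and y. Six bays, centres at x = +-45 mm and y = -90, 0 or +90 mm, each 86 mm square with a black rubber pad of 64 mm; the tray floor is 35 mm above the bench and the walls and dividers (4 mm thick) reach 55 mm above the bench. It may stand on either side of the bench
- tray_floor (a point): centre of the tray at the height of its floor, axes as the shaker's
- jar_a: squat white sample jar with a blue screw lid: body 58 mm across and 46 mm high, lid 50 mm across from 46 to 70 mm height; about 220 g; origin at the centre of the underside, z up its axis. Stands among the others at the start. There are four or five such jars; an absent one has no pose
- jar_b: squat white sample jar with a blue screw lid: body 58 mm across and 46 mm high, lid 50 mm across from 46 to 70 mm height; about 220 g; origin at the centre of the underside, z up its axis. Stands among the others at the start. There are four or five such jars; an absent one has no pose
- jar_c: squat white sample jar with a blue screw lid: body 58 mm across and 46 mm high, lid 50 mm across from 46 to 70 mm height; about 220 g; origin at the centre of the underside, z up its axis. Stands among the others at the start. There are four or five such jars; an absent one has no pose
- jar_d: squat white sample jar with a blue screw lid: body 58 mm across and 46 mm high, lid 50 mm across from 46 to 70 mm height; about 220 g; origin at the centre of the underside, z up its axis. Stands among the others at the start. There are four or five such jars; an absent one has no pose
- jar_e: squat white sample jar with a blue screw lid: body 58 mm across and 46 mm high, lid 50 mm across from 46 to 70 mm height; about 220 g; origin at the centre of the underside, z up its axis. Stands among the others at the start. There are four or five such jars; an absent one has no pose
- amber_jar: bystander: amber jar with a white lid, of the same size as the sample jars, among them; origin at the centre of the underside. Not to be moved
- tip_box: bystander: magenta pipette-tip box with a clear lid, 62 mm square and 55 mm high, beyond the jars; origin at the centre of the underside. Not to be moved
- pipette: bystander: dark blue pipette lying near the robot, about 250 mm long, 24 mm high; origin under the middle of its handle. Not to be moved
Not all that is in view belongs to the job. What is shaped like the jar_d but brown or yellow is not meant.

How it is judged:
On the way, in this order (a step that is already met when the one before it is completed fails the run):
1. the pointer knob stands at zero (within 0.1 rad) and is let go, with no jar at the tray yet (value of joint trim_knob between -0.1 and 0.1 rad and contact force between the fingers and trim_knob below 0.2 N and horizontal distance between each of jar_a, jar_b, jar_c, jar_d, jar_e and tray_floor above 0.13 m), for 0.2 s.
2. every blue-lidded jar stands upright and released in a bay of the tray (x of jar_a in the frame of tray_floor between -0.09 and 0.09 m and y of jar_a in the frame of tray_floor between -0.135 and 0.135 m and z of jar_a in the frame of tray_floor between -0.005 and 0.007 m and angle between each of jar_a, jar_b, jar_c, jar_d, jar_e's own z axis and vertical below 0.12 rad and contact force between the fingers and jar_a below 0.2 N and linear speed of each of jar_a, jar_b, jar_c, jar_d, jar_e below 0.03 m/s and x of jar_b in the frame of tray_floor between -0.09 and 0.09 m and y of jar_b in the frame of tray_floor between -0.135 and 0.135 m and z of jar_b in the frame of tray_floor between -0.005 and 0.007 m and contact force between the fingers and jar_b below 0.2 N and x of jar_c in the frame of tray_floor between -0.09 and 0.09 m and y of jar_c in the frame of tray_floor between -0.135 and 0.135 m and z of jar_c in the frame of tray_floor between -0.005 and 0.007 m and contact force between the fingers and jar_c below 0.2 N and x of jar_d in the frame of tray_floor between -0.09 and 0.09 m and y of jar_d in the frame of tray_floor between -0.135 and 0.135 m and z of jar_d in the frame of tray_floor between -0.005 and 0.007 m and contact force between the fingers and jar_d below 0.2 N and x of jar_e in the frame of tray_floor between -0.09 and 0.09 m and y of jar_e in the frame of tray_floor between -0.135 and 0.135 m and z of jar_e in the frame of tray_floor between -0.005 and 0.007 m and contact force between the fingers and jar_e below 0.2 N), for 0.2 s.
3. the timer wheel stands at 5 (within 0.15 rad) and is let go (value of joint timer_wheel between 3.77699 and 4.07699 rad and contact force between the fingers and timer_wheel below 0.2 N), for 0.2 s.
4. the start button is pressed down (at least 4.5 of 6 mm) with the wheel at 5 (value of joint timer_wheel between 3.77699 and 4.07699 rad and value of joint start above 0.0045 m), for 0.05 s.
At the end, for the whole second after the job is handed in: pointer knob within 0.1 rad of zero; timer wheel within 0.15 rad of digit 5; every blue-lidded jar present stands upright (within 0.12 rad) on the tray floor (within 7 mm), inside the tray, at rest and released; start button up again (all of step 2 and value of joint trim_knob between -0.1 and 0.1 rad and value of joint timer_wheel between 3.77699 and 4.07699 rad and value of joint start below 0.0015 m); the robot touches nothing.
It fails at once if a bystander is moved by more than 60 mm or tipped over (distance of any of amber_jar, tip_box, pipette from where it was at the start of the episode above 0.06 m or angle between any of amber_jar, tip_box, pipette's own z axis and vertical above 0.6 rad).
Of jar_a, jar_b, jar_c, jar_d, jar_e only 4 to 5 are there at a start; the rules pass over those that are not, and their reading is None.
At some moment in a run one of jar_a, jar_b, jar_c, jar_d, jar_e may be knocked a few centimetres aside while the robot is not near it.
Once in a run the grip may slacken for a moment while it holds something.
It also fails if it takes over 210 s, if anything falls off the work surface, if the arm or the gripper's body presses on something with over 40 N, if the wrist force passes 120 N, or if a joint passes its speed limit or range.

## Working session

There is one attempt and no reset: what is moved stays moved. The work goes in short steps, Python scripts to look and compute and a tool call to move; the robot and the scene stay as the last step left them, time stands still between calls to the robot, and variables do not carry over. Pictures are saved under pics/ and viewed, at most 14 in all, crops included, and the job is handed in when it is done.

Besides the shell and the picture viewer there is one more tool, called after "Emit:" as name([rows], argument=value, ...), one row to a line, values as JSON. step_arm: Moves the arm, as the interface text tells. Its arguments: {"type":"object","properties":{"motion":{"type":"array","items":{"type":"array","items":{"type":"number"}}},"force":{"type":"number"}},"required":["motion"]}

```bash
ls; mkdir -p pics
python3 - <<'E'
from workcell import bot
import cv2,numpy as np
print(bot.read_state())
for n in("scene","top","wrist"):
    c=bot.calibration(n);print(n,c)
    p,d=bot.read_camera(n);cv2.imwrite(f"pics/{n}0.png",p[:,:,::-1]);np.savez(f"pics/{n}0.npz",p=p,d=d)
E
```

```text
pics
{'time': 0.0, 'q': array([-1.30189609e+00,  2.64751748e-01,  1.60538343e+00,  8.03158957e-06,
        1.27369515e+00, -3.68713994e-02]), 'joint_vel': array([-1.17553632e-03, -1.97862365e-03, -6.65990082e-05, -5.09413382e-04,
       -7.49422246e-04, -5.54624687e-04]), 'joint_torque': array([ 3.20944513e-03, -5.15108728e+01, -3.67313755e+01,  3.22911183e-04,
        1.26979940e-02,  2.30150427e-06]), 'tool_pos': array([ 0.20300193, -0.64291421,  0.20135795]), 'tcp_rot': array([-3.10275116e+00, -4.78093749e-01,  3.94611099e-04]), 'wrist_force': array([0.5529773 , 0.57997611, 0.40036838]), 'torque': array([-0.00989581,  0.00733864,  0.01259794]), 'grip_force': 0.0, 'width': 1.0029604303968658}
scene {'mtx': array([[502.7907972 ,   0.        , 281.15511263],
       [  0.        , 502.7907972 , 205.72271652],
       [  0.        ,   0.        ,   1.        ]]), 'origin': array([1.29739832, 0.8372497 , 0.87776629]), 'orientation': array([0.44685917, 1.12198812, 2.19833791])}
top {'mtx': array([[477.36508613,   0.        , 290.72529427],
       [  0.        , 477.36508613, 203.11236172],
       [  0.        ,   0.        ,   1.        ]]), 'origin': array([0.33260645, 0.01004034, 1.24816816]), 'orientation': array([ 0.13838605, -0.16170253, -1.55910914])}
wrist {'mtx': array([[361.17802786,   0.        , 277.96678623],
       [  0.        , 361.17802786, 212.72634858],
       [  0.        ,   0.        ,   1.        ]]), 'T_tool_cam': array([[ 3.60141087e-04,  9.59249011e-01,  2.82561862e-01,
         7.20474888e-02],
       [ 9.99999899e-01, -2.69308098e-04, -3.60301717e-04,
        -8.06669625e-04],
       [-2.69522868e-04,  2.82561963e-01, -9.59249011e-01,
        -1.72073203e-01],
       [ 0.00000000e+00,  0.00000000e+00,  0.00000000e+00,
         1.00000000e+00]])}
```

View pics/top0.png

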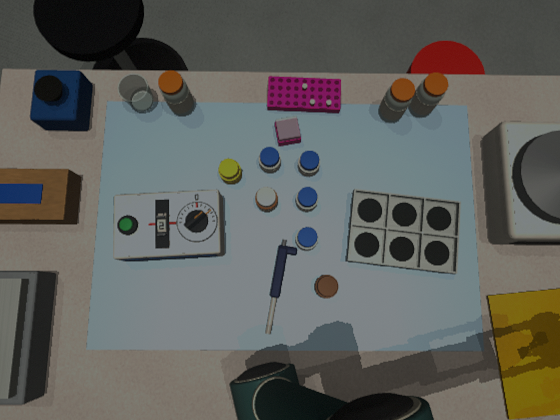

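View pics/scene0.png

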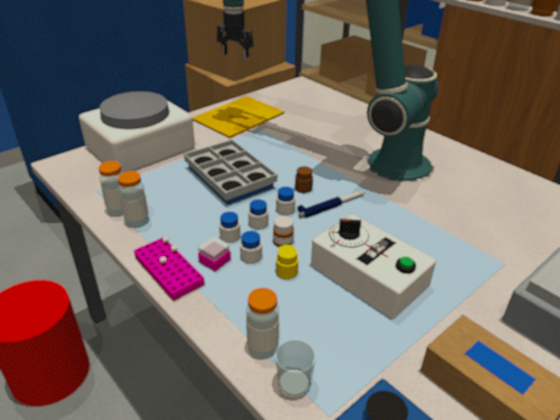

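Top view: the blue-lidded jars are at (270,157), (309,161), (307,198) and (307,237). The amber jar with a white lid is at (266,198), and the yellow (229,170) and brown (327,286) jars are decoys. The console is at (168,225) with its knob at (197,222), wheel at (162,224) and button at (127,225). The shaker is at (404,230) and the pipette at (279,275). The scene view shows the same four blue lids.

```bash
cat > h.py <<'E'
from workcell import bot
import cv2,numpy as np
from scipy.spatial.transform import Rotation as R
def cam(n,st=None):
    c=bot.calibration(n)
    if n=="wrist":
        T=np.eye(4);T[:3,:3]=R.from_rotvec(st["tcp_rot"]).as_matrix();T[:3,3]=st["tool_pos"]
        T=T@c["T_tool_cam"]
    else:
        T=np.eye(4);T[:3,:3]=R.from_rotvec(c["orientation"]).as_matrix();T[:3,3]=c["origin"]
    return c["mtx"],T
def ray(C,u,v):
    K,T=C
    return T[:3,3],T[:3,:3]@np.array([(u-K[0,2])/K[0,0],-(v-K[1,2])/K[1,1],-1.])
def plane(C,uv,z):
    o,d=ray(C,*uv);return o+d*(z-o[2])/d[2]
def dep(C,uv,D):
    o,d=ray(C,*uv);u,v=int(round(uv[0])),int(round(uv[1]))
    p=D[v-2:v+3,u-2:u+3];return o+d*np.median(p[p>0])
def tri(r1,r2):
    (o1,d1),(o2,d2)=r1,r2
    s=np.linalg.lstsq(np.c_[d1,-d2],o2-o1,rcond=None)[0]
    a,b=o1+s[0]*d1,o2+s[1]*d2;return (a+b)/2,np.linalg.norm(a-b)
def proj(C,p):
    K,T=C;q=T[:3,:3].T@(np.asarray(p)-T[:3,3]);return K[0,0]*q[0]/-q[2]+K[0,2],K[1,1]*-q[1]/-q[2]+K[1,2]
def blobs(img,lo,hi,amin=20):
    m=cv2.inRange(cv2.cvtColor(img,cv2.COLOR_RGB2HSV),lo,hi)
    n,l,s,c=cv2.connectedComponentsWithStats(m)
    return [(c[i],s[i]) for i in range(1,n) if s[i][4]>=amin]
def snap(n,name):
    st=bot.read_state();p,d=bot.read_camera(n)
    cv2.imwrite(f"pics/{name}.png",p[:,:,::-1]);np.savez(f"pics/{name}.npz",p=p,d=d)
    return p,d,cam(n,st),st
E
python3 - <<'E'
from h import *
np.set_printoptions(precision=4,suppress=True)
t=np.load("pics/top0.npz");s=np.load("pics/scene0.npz");CT=cam("top");CS=cam("scene")
for nm,lo,hi in(("blue",(105,120,60),(125,255,255)),("green",(50,120,50),(85,255,255)),("orange/red",(0,150,120),(12,255,255))):
  for k,I,C in(("top",t,CT),("scene",s,CS)):
    for c,st in blobs(I["p"],lo,hi,15 if nm!="orange/red" else 4):
        if st[4]<900: print(nm,k,c,st[2:],"dep",dep(C,c,I["d"]),"pl.07",plane(C,c,.07))
# console
g=cv2.cvtColor(t["p"],cv2.COLOR_RGB2HSV)
m=((g[...,1]<40)&(g[...,2]>150)).astype(np.uint8);m[:,:105]=0;m[:,230:]=0;m[:180]=0;m[275:]=0
# keep only points at height ~0.09
K,T=CT;v,u=np.nonzero(m)
P=[]
for a,b in zip(u,v):
    o,d=ray(CT,a,b);P.append(o+d*t["d"][b,a])
P=np.array(P);ok=abs(P[:,2]-.09)<.012;print(ok.sum(),np.median(P[ok],0))
r=cv2.minAreaRect(P[ok][:,:2].astype(np.float32));print("console",r)
# pads
m=(g[...,2]<60).astype(np.uint8);m[:,:345]=0;m[:,465:]=0;m[:185]=0;m[275:]=0
n,l,st,c=cv2.connectedComponentsWithStats(m)
for i in range(1,n):
    if st[i][4]>100: print("pad",c[i],st[i][2:],dep(CT,c[i],t["d"]),plane(CT,c[i],.035))
E
```

```text
blue top [269.1985 155.8272] [ 19  19 272] dep [0.684  0.0488 0.0692] pl.07 [0.6837 0.0488 0.07  ]
blue top [309.3911 159.5424] [ 18  18 271] dep [ 0.6752 -0.0543  0.0688] pl.07 [ 0.6748 -0.0542  0.07  ]
blue top [ 20.4005 192.9169] [ 43  19 794] dep [0.5787 0.6624 0.083 ] pl.07 [0.5814 0.6697 0.07  ]
blue top [307.2014 196.2473] [ 19  19 283] dep [ 0.5791 -0.0485  0.0687] pl.07 [ 0.5788 -0.0484  0.07  ]
blue top [307.0705 236.7114] [ 19  20 298] dep [ 0.4763 -0.048   0.0692] pl.07 [ 0.4762 -0.0479  0.07  ]
blue scene [290.8162  30.4742] [ 11  64 582] dep [nan nan nan] pl.07 [-0.5815 -1.1858  0.07  ]
blue scene [248.1824 194.4257] [ 47  19 148] dep [ 0.5232 -0.1664  0.0147] pl.07 [ 0.5728 -0.1021  0.07  ]
blue scene [285.5824 193.2088] [ 16  14 182] dep [ 0.4872 -0.038   0.0702] pl.07 [ 0.4871 -0.0382  0.07  ]
blue scene [321.781  204.5619] [ 34  14 105] dep [0.4012 0.0265 0.0259] pl.07 [0.4476 0.0685 0.07  ]
blue scene [257.6919 206.5303] [ 16  15 198] dep [ 0.5915 -0.0365  0.0722] pl.07 [ 0.5896 -0.039   0.07  ]
blue scene [228.8111 219.0829] [ 17  16 217] dep [ 0.6854 -0.0428  0.0
[... 1475 characters left out ...]
orange/red top [467.6  60.4] [4 4 5] dep [ 1.2058 -0.6775 -0.4049] pl.07 [ 0.9549 -0.48    0.07  ]
orange/red top [462.   61.4] [3 3 5] dep [ 1.2007 -0.6555 -0.4035] pl.07 [ 0.9518 -0.4647  0.07  ]
orange/red top [473.2  61.2] [3 4 5] dep [ 1.2018 -0.6977 -0.403 ] pl.07 [ 0.9528 -0.495   0.07  ]
orange/red top [466.  63.] [3 3 4] dep [ 1.1942 -0.67   -0.4031] pl.07 [ 0.9473 -0.4752  0.07  ]
orange/red top [473.25  69.  ] [3 3 4] dep [ 1.1701 -0.6957 -0.4029] pl.07 [ 0.9302 -0.4936  0.07  ]
orange/red scene [139.  177.5] [1 4 4] dep [ 0.8183 -0.2593  0.1505] pl.07 [ 0.7652 -0.3806  0.07  ]
  return _methods._mean(a, axis=axis, dtype=dtype,
  ret = ret.dtype.type(ret / rcount)
Traceback (most recent call last):
IndexError: too many indices for array: array is 1-dimensional, but 2 were indexed
```

Run:
```python
import cv2
i=cv2.imread("pics/top0.png")
a=cv2.resize(i[140:300,210:350],None,fx=4,fy=3.7,interpolation=cv2.INTER_CUBIC)
cv2.imwrite("pics/crop1.png",a)
```

```text
(no output)
```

View pics/crop1.png

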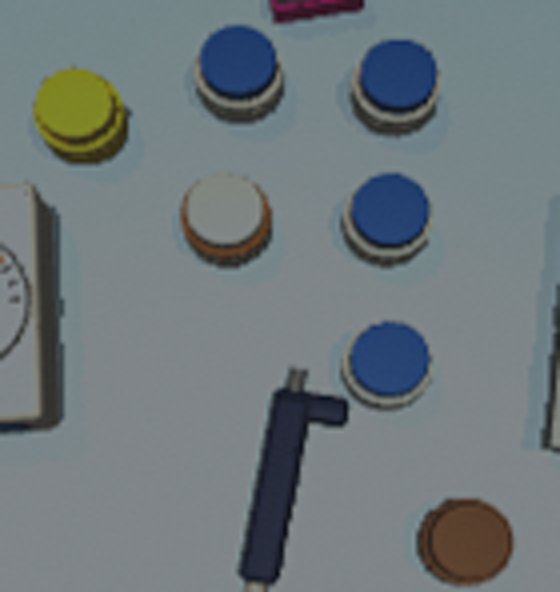

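Crop: four blue lids. The jar at top-image (307,237) stands beside the pipette hook, and the white-lidded amber jar and the yellow and brown ones are left alone. Next, the console and shaker poses from depth.

Run:
```python
from h import *
np.set_printoptions(precision=4,suppress=True)
t=np.load("pics/top0.npz");CT=cam("top");D=t["d"];K,T=CT
v,u=np.mgrid[0:420,0:560]
P=np.stack([(u-K[0,2])/K[0,0]*D,-(v-K[1,2])/K[1,1]*D,-D],-1)@T[:3,:3].T+T[:3,3]
np.save("pics/P0.npy",P)
reg=np.zeros((420,560),bool);reg[180:270,100:232]=1
for nm,rg,z,tol in(("console",(180,270,100,232),.09,.006),("tray rim",(180,280,340,470),.055,.006)):
    a,b,c,d=rg;Q=P[a:b,c:d].reshape(-1,3);ok=(abs(Q[:,2]-z)<tol)
    m=(abs(P[...,2]-z)<tol).astype(np.uint8);m[:a]=0;m[b:]=0;m[:,:c]=0;m[:,d:]=0
    n,l,st,cc=cv2.connectedComponentsWithStats(m);i=1+np.argmax(st[1:,4])
    Q=P[l==i];print(nm,len(Q),np.median(Q[:,2]),cv2.minAreaRect(Q[:,:2].astype(np.float32)))
    q=cv2.boxPoints(cv2.minAreaRect(np.argwhere(l==i)[:,::-1].astype(np.float32)));print(q.tolist())
    r=cv2.minAreaRect(np.array([plane(CT,x,z)[:2] for x in np.argwhere(l==i)[:,::-1]],np.float32));print(r)
g=cv2.cvtColor(t["p"],cv2.COLOR_RGB2HSV)
m=(g[...,2]<60).astype(np.uint8);m[:,:345]=0;m[:,465:]=0;m[:185]=0;m[275:]=0
n,l,st,c=cv2.connectedComponentsWithStats(cv2.erode(m,np.ones((3,3))))
for i in range(1,n):
    if st[i][4]>60: print("pad",c[i],st[i],dep(CT,c[i],D),plane(CT,c[i],.035))
i=cv2.imread("pics/top0.png")[185:265,105:230]
cv2.imwrite("pics/crop2.png",cv2.convertScaleAbs(cv2.resize(i,None,fx=6,fy=6,interpolation=cv2.INTER_CUBIC),alpha=1.3))
```

```text
console 5810 0.08990169566521133 ((0.5038073658943176, 0.2975010275840759), (0.15988591313362122, 0.25963592529296875), 3.5323686599731445)
[[109.73582458496094, 194.89300537109375], [218.2902374267578, 189.27810668945312], [221.62733459472656, 253.795166015625], [113.07292175292969, 259.4100646972656]]
((0.5032021999359131, 0.2965444326400757), (0.15924103558063507, 0.2589423358440399), 3.60754656791687)
tray rim 1119 0.05352528405489476 ((0.4961102604866028, -0.29546430706977844), (0.27711498737335205, 0.18609470129013062), 83.56126403808594)
[[344.9385681152344, 260.5221862792969], [353.4027404785156, 188.57679748535156], [464.5699768066406, 201.6552734375], [456.1058044433594, 273.60064697265625]]
((0.4955023229122162, -0.29425472021102905), (0.27567827701568604, 0.185476616024971), 83.60243225097656)
pad [369.4721 209.9022] [359 200  22  21 358] [ 0.5514 -0.2115  0.0346] [ 0.5513 -0.2114  0.035 ]
pad [403.9748 214.    ] [393 204  23  21 357] [ 0.5412 -0.3006  0.0352] [ 0.5412 -0.3006  0.035 ]
pad [438.4568 218.0585] [428 208  22  21 359] [ 0.5315 -0.3901  0.0337] [ 0.5313 -0.3897  0.035 ]
pad [366.4247 244.2527] [356 234  22  22 372] [ 0.4623 -0.2014  0.0339] [ 0.4622 -0.2012  0.035 ]
pad [401.4501 248.4879] [391 238  22  22 371] [ 0.452  -0.2907  0.0345] [ 0.4519 -0.2905  0.035 ]
pad [436.496 252.657] [426 242  22  22 379] [ 0.442  -0.3802  0.0339] [ 0.4419 -0.3798  0.035 ]
```

View pics/crop2.png

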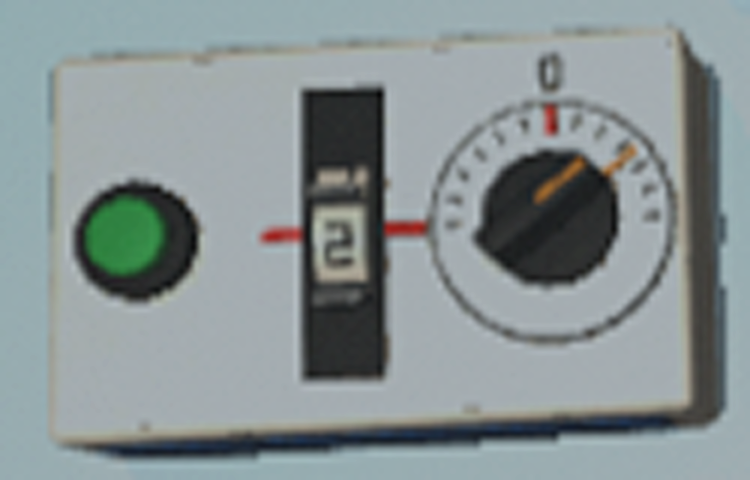

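Crop: pointer knob at about (548,218) with its orange pointer roughly 47° clockwise of the red zero mark. The wheel shows 2, slightly towards the operator, and the green button is at (124,235). Depth and plane rays agree on the console at (0.5035, 0.297, yaw 3.6°) and the shaker at (0.4965, −0.2955, yaw −6.5°), and the sizes match the text.

```bash
cat >> h.py <<'E'
def yaw(st): 
    M=R.from_rotvec(st["tcp_rot"]).as_matrix();return np.degrees(np.arctan2(M[1,0],M[0,0]))
def plan(x,y,z,psi=None,st=None):
    st=st or bot.read_state();M=R.from_rotvec(st["tcp_rot"]).as_matrix()
    d=M.T@(np.array([x,y,z])-st["tool_pos"])*100
    tw=0 if psi is None else -((psi-yaw(st)))
    q1=np.degrees(np.arctan2(y,x));p=yaw(st) if psi is None else psi
    print("shift cm",d.round(2),"twist",round(tw,1),"| final q6~",round(q1+90-p,1),"t",round(st["time"],1))
CON=(0.5035,0.297,3.57);SHK=(0.4965,-0.2955,-6.5)
def fr(F,x,y):
    a=np.radians(F[2]);return F[0]+x*np.cos(a)-y*np.sin(a),F[1]+x*np.sin(a)+y*np.cos(a)
E
python3 - <<'E'
from h import *
print(fr(CON,0,-.075),fr(CON,0,.01),fr(CON,0,.092))
x,y=fr(CON,0,-.075)
plan(x,y,.26,140)
plan(x-.03,y+.0,.26,140)
E
```

```text
(np.float64(0.5081700959029737), np.float64(0.22214553985060723)) (np.float64(0.5028773205462701), np.float64(0.3069805946865857)) (np.float64(0.49777134902568554), np.float64(0.38882147111658844))
shift cm [ 55.15 -73.33  -5.7 ] twist -122.5 | final q6~ -26.4 t 0.1
shift cm [ 52.29 -74.23  -5.7 ] twist -122.5 | final q6~ -25.1 t 0.1
```

Emit:
step_arm([
  [8.5,0,0,-5.7,0],
  [8.5,54,-73.5,-5.7,-122],
  [8.5,54,-73.5,-5.7,-122],
  [8.5,54,-73.5,-5.7,-122],
  [8.5,54,-73.5,-5.7,-122],
  [8.5,54,-73.5,-5.7,-122],
  [8.5,54,-73.5,-5.7,-122],
  [8.5,54,-73.5,-5.7,-122],
  [8.5,54,-73.5,-5.7,-122],
  [8.5,54,-73.5,-5.7,-122],
  [8.5,54,-73.5,-5.7,-122],
  [8.5,54,-73.5,-5.7,-122],
  [8.5,54,-73.5,-5.7,-122],
  [8.5,54,-73.5,-5.7,-122],
  [8.5,54,-73.5,-5.7,-122],
  [8.5,54,-73.5,-5.7,-122],
  [8.5,54,-73.5,-5.7,-122],
  [8.5,54,-73.5,-5.7,-122],
  [8.5,54,-73.5,-5.7,-122],
  [8.5,54,-73.5,-5.7,-122],
])

```text
time: 2.15
tool_pos: [0.4974, 0.2241, 0.259]
tcp_rot: [-1.081, -2.949, -0.002]
wrist_force: [-0.7, -0.6, -0.1]
width: 0.997
grip_force: 0.0
```

Run:
```python
from h import *
p,d,C,st=snap("wrist","w1")
print(st["tool_pos"],yaw(st),st["q"])
```

```text
[0.49737081 0.22414421 0.25902316] 139.7453910304126 [ 3.76657397e-01 -1.27435485e-02  1.80989646e+00  1.61297445e-03
  1.34435933e+00 -4.91924977e-01]
```

View pics/w1.png

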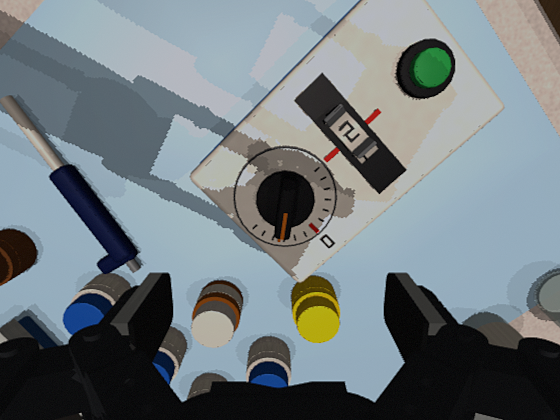

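Wrist view: knob centre near (287,198) with its orange pointer at about (283,228). The zero mark is at (313,228), the wheel's digit 2 at (349,131) with ribs either side, and the green button at (433,67).

Run:
```python
from h import *
np.set_printoptions(precision=4,suppress=True)
t=np.load("pics/w1.npz");st=bot.read_state();C=cam("wrist",st);p,D=t["p"],t["d"]
K,T=C;v,u=np.mgrid[0:420,0:560]
P=np.stack([(u-K[0,2])/K[0,0]*D,-(v-K[1,2])/K[1,1]*D,-D],-1)@T[:3,:3].T+T[:3,3]
g=cv2.cvtColor(p,cv2.COLOR_RGB2HSV)
box=np.zeros((420,560),bool);box[140:260,230:345]=1
m=(g[...,0]>5)&(g[...,0]<20)&(g[...,1]>170)&(g[...,2]>110)&box
Q=P[m];print("orange",m.sum(),np.argwhere(m).mean(0)[::-1])
for lo,hi in((.125,.15),(.085,.125)):
    q=Q[(Q[:,2]>lo)&(Q[:,2]<hi)]
    if len(q)>4:
        w=np.linalg.svd(q[:,:2]-q[:,:2].mean(0))[2][0];print(len(q),q.mean(0),np.degrees(np.arctan2(w[1],w[0])))
# bar top
q=P[box&(abs(P[...,2]-.136)<.005)];r=cv2.minAreaRect(q[:,:2].astype(np.float32));print("bar",len(q),np.median(q[:,2]),r)
# disc
q=P[box&(P[...,2]>.096)&(P[...,2]<.106)&(g[...,2]<80)];print("disc",len(q),cv2.minEnclosingCircle(q[:,:2].astype(np.float32)))
# console top
q=P[(abs(P[...,2]-.09)<.004)&(v<285)];print("console",len(q),np.median(q[:,2]),cv2.minAreaRect(q[:,:2].astype(np.float32)))
# red marks
for c,s in blobs(p,(0,150,80),(4,255,255),6)+blobs(p,(174,150,80),(180,255,255),6): print("red",c,s[4],dep(C,c,D))
for c,s in blobs(p,(50,120,50),(85,255,255),200): print("green",c,s[4],dep(C,c,D),plane(C,c,.11))
# wheel: points >0.094 in wheel area
wc=fr(CON,0,.01);a=np.radians(CON[2]);e=np.array([np.cos(a),np.sin(a)])
dx=(P[...,:2]-wc)@e;dy=(P[...,:2]-wc)@np.array([-e[1],e[0]])
mm=(abs(dx)<.06)&(abs(dy)<.008)
for x0 in np.arange(-.06,.06,.003):
    k=mm&(dx>=x0)&(dx<x0+.003)
    if k.sum(): print(round(x0*1000),k.sum(),round(np.median(P[k][:,2])*1000,1),int(g[...,2][k].mean()),end=" | ")
```

```text
orange 69 [282.971  226.8551]
63 [0.5201 0.2111 0.1372] -48.26564325183904
6 [0.5392 0.1895 0.096 ] -32.79448549433512
bar 995 0.13636683734498423 ((0.5106462836265564, 0.2210918515920639), (0.01402085367590189, 0.05406104773283005), 41.84651565551758)
disc 1693 ((0.5173743367195129, 0.22504577040672302), 0.03518318384885788)
console 38005 0.09064723865191071 ((0.5055932998657227, 0.2953721880912781), (0.15892216563224792, 0.2582225203514099), 3.575754404067993)
red [372.3696 116.3043] 92 [0.5042 0.3308 0.0912]
red [331.3295 154.2727] 88 [0.5073 0.2813 0.0912]
red [313.5 227.5] 40 [0.5521 0.2238 0.0939]
green [431.841   66.9372] 1195 [0.5002 0.3876 0.1124] [0.5007 0.3884 0.11  ]
-60 66 90.6 188 | -57 65 91.0 52 | -54 66 91.3 45 | -51 67 91.5 45 | -48 64 91.3 45 | -45 53 91.3 44 | -42 65 91.1 44 | -39 64 91.3 44 | -36 62 91.3 43 | -33 58 91.0 42 | -30 89 91.6 35 | -27 68 105.8 76 | -24 53 102.3 55 | -21 48 97.2 54 | -18 64 95.2 149 | -15 68 96.4 159 | -12 62 98.2 93 | -9 63 98.5 160 | -6 63 99.1 121 | -3 60 99.6 146 | 0 66 99.3 161 | 3 57 100.0 110 | 6 57 98.9 174 | 9 61 98.8 158 | 12 113 105.4 47 | 15 66 111.6 74 | 18 13 111.2 81 | 21 20 94.3 108 | 24 44 92.8 132 | 27 50 91.2 81 | 30 57 91.2 26 | 33 52 91.0 27 | 36 54 91.1 27 | 39 54 91.0 27 | 42 53 90.9 26 | 45 53 91.2 26 | 48 53 90.9 25 | 51 51 91.0 25 | 54 55 90.9 25 | 57 51 91.1 24 |
```

```bash
sed -i 's/^CON=(0.5035,0.297,3.57)/CON=(0.5055,0.2955,3.57)/' h.py
python3 - <<'E'
from h import *
plan(.5105,.221,.108,131.8)
E
```

```text
shift cm [-1.19  0.65 15.09] twist 7.9 | final q6~ -18.4 t 2.2
```

Emit:
step_arm([
  [5,-1.2,0.65,0,7.9],
  [5,-1.2,0.65,5,7.9],
  [5,-1.2,0.65,10,7.9],
  [5,-1.2,0.65,13,7.9],
  [5,-1.2,0.65,15.1,7.9],
  [5,-1.2,0.65,15.1,7.9],
  [5,-1.2,0.65,15.1,7.9],
  [0.8,-1.2,0.65,15.1,7.9],
  [0.8,-1.2,0.65,15.1,7.9],
  [0.8,-1.2,0.65,15.1,7.9],
  [0.8,-1.2,0.65,15.1,7.9],
  [0.8,-1.2,0.65,15.1,7.9],
], force=40)

```text
time: 3.4
tool_pos: [0.5105, 0.2171, 0.1091]
tcp_rot: [1.287, 2.865, 0.001]
wrist_force: [-0.0, -0.1, 0.1]
width: 0.097
grip_force: 0.0
```

Run:
```python
from h import *
p,d,C,st=snap("wrist","w2")
print(st["tool_pos"],yaw(st),st["width"],st["grip_force"],st["wrist_force"],st["torque"])
```

```text
[0.51045625 0.21709457 0.1091354 ] 131.63246488427737 0.09711359545423233 0.0 [-0.04258341 -0.12572108  0.11022577] [-0.05010339 -0.00171012 -0.05826937]
```

View pics/w2.png

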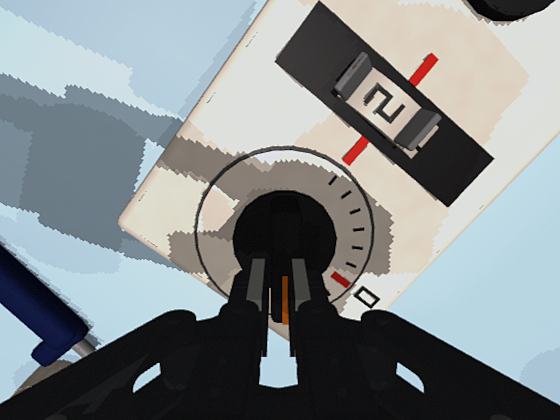

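Emit:
step_arm([
  [0,0,0,0,0],
  [0,0,0,0,0],
  [0,0,0,0,0],
  [0,0,0,0,0],
], force=40)

```text
time: 3.85
tool_pos: [0.5102, 0.2169, 0.1086]
tcp_rot: [-1.287, -2.866, 0.0]
wrist_force: [0.2, 0.1, -0.6]
width: 0.002
grip_force: 0.0
```

Run:
```python
from h import *
p,d,C,st=snap("wrist","w3")
print(st["tool_pos"],yaw(st),st["width"],st["grip_force"],st["wrist_force"],st["torque"])
K,T=C
for q in(st["tool_pos"],(.5105,.221,.136)): print(proj(C,q))
i=p[180:400,160:420,::-1];cv2.imwrite("pics/w3c.png",cv2.convertScaleAbs(cv2.resize(i,None,fx=2.7,fy=2.7),alpha=1.8))
```

```text
[0.51017669 0.21692507 0.10860002] 131.62251230272264 0.0020473507794707083 0.0 [ 0.20250251  0.05685821 -0.58597276] [-0.01721028 -0.01837268 -0.0343742 ]
(np.float64(276.73450937397604), np.float64(253.14828512133107))
(np.float64(283.16183711873333), np.float64(271.4404554969196))
```

View pics/w3c.png

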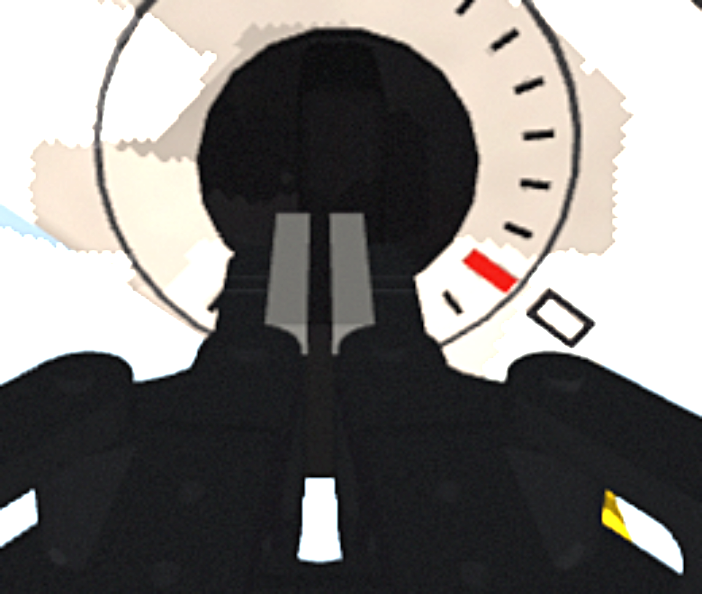

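Run:
```python
from h import *
np.set_printoptions(precision=4,suppress=True)
st=bot.read_state()
for n in("w2","w3"):
    D=np.load(f"pics/{n}.npz")["d"];C=cam("wrist",st)
    for uv in((287,200),(288,215),(290,235),(270,262),(288,262),(288,275),(278,262),(278,280),(285,290),(285,315),(240,190),(320,350)): print(n,uv,dep(C,uv,D),end=";")
    print()
```

```text
w2 (287, 200) [0.494  0.2426 0.1156];w2 (288, 215) [0.4949 0.2415 0.1356];w2 (290, 235) [0.5013 0.2357 0.1364];w2 (270, 262) [0.5034 0.2203 0.1354];w2 (288, 262) [0.5067 0.2282 0.1436];w2 (288, 275) [0.5066 0.2278 0.1552];w2 (278, 262) [0.5057 0.223  0.1365];w2 (278, 280) [0.5115 0.2165 0.1362];w2 (285, 290) [0.5169 0.2151 0.1368];w2 (285, 315) [0.5253 0.2057 0.1367];w2 (240, 190) [0.4759 0.2261 0.0932];w2 (320, 350) [0.5064 0.2371 0.2088];
w3 (287, 200) [0.4939 0.2427 0.1161];w3 (288, 215) [0.4948 0.2416 0.136 ];w3 (290, 235) [0.5011 0.2359 0.1372];w3 (270, 262) [0.5007 0.2238 0.1452];w3 (288, 262) [0.5061 0.2288 0.1455];w3 (288, 275) [0.5057 0.2287 0.1577];w3 (278, 262) [0.503  0.2261 0.1455];w3 (278, 280) [0.5031 0.226  0.1612];w3 (285, 290) [0.5047 0.2279 0.1693];w3 (285, 315) [0.5044 0.2278 0.1852];w3 (240, 190) [0.4758 0.2263 0.0939];w3 (320, 350) [0.5065 0.2371 0.2087];
```

Run:
```python
from h import *
np.set_printoptions(precision=1,suppress=True)
c=bot.calibration("wrist");K=c["mtx"];T=c["T_tool_cam"]
for n in("w1","w3"):
    D=np.load(f"pics/{n}.npz")["d"]
    for col in ((150,165,390,405) if n=="w1" else (262,270,278,288,295)):
        print(n,col)
        for r in range(225,345,8):
            d=D[r,col];q=T[:3,:3]@np.array([(col-K[0,2])/K[0,0]*d,-(r-K[1,2])/K[1,1]*d,-d])+T[:3,3];print(r,q*1000,end=" ")
        print()
```

```text
w1 150
225 [ -69.8 -159.8  257. ] 233 [ -80.  -160.4  255.9] 241 [ -91.1 -161.9  257.1] 249 [-102.  -162.9  256.9] 257 [-112.7 -163.8  256.4] 265 [-124.4 -165.3  257.4] 273 [ 10.9 -48.3 -45.8] 281 [ 11.3 -45.8 -53.2] 289 [ 11.6 -43.5 -59.7] 297 [ 11.  -42.  -64.2] 305 [  8.8 -41.8 -65.5] 313 [  6.8 -41.5 -67.1] 321 [  3.9 -41.7 -67.4] 329 [  0.8 -42.  -67.3] 337 [ -2.1 -42.2 -67.6] 
w1 165
225 [ -69.7 -140.9  256.8] 233 [ -80.6 -142.1  257.7] 241 [ -90.8 -142.6  256.3] 249 [-101.8 -143.7  256.7] 257 [-113.2 -145.   257.6] 265 [-124.8 -146.2  258.4] 273 [ 11.8 -42.  -47.5] 281 [  8.2 -42.4 -47.1] 289 [  6.5 -41.7 -50.1] 297 [  3.2 -41.9 -50.3] 305 [  0.2 -42.  -51. ] 313 [ -1.9 -41.5 -53.1] 321 [ -5.6 -42.  -52.6] 329 [ -8.8 -42.1 -53.2] 337 [-212.9 -145.4  230. ] 
w1 390
225 [-70.1 140.9 258.7] 233 [-80.3 141.4 257.4] 241 [-91.2 142.6 258.1] 249 [-101.7  143.1  256.9] 257 [-112.8  144.2  257.2] 265 [-124.4  145.5  258.1] 273 [ 11.4  43.3 -46.7] 281 [  8.8  43.1 -48.1] 289 [  5.7  43.2 -48.7] 297 [  3.5  42.8 -50.7] 305 [ -0.3  43.3 -49.9] 313 [ -2.8  43.1 -51.6] 321 [ -5.1  42.8 -53.
[... 1558 characters left out ...]
 [ 21.1   4.9 -28.6] 241 [ 17.2   4.9 -27.9] 249 [ 13.1   5.  -26.6] 257 [  9.7   5.  -27.6] 265 [ 11.9   4.7 -40.6] 273 [ 11.9   4.5 -47.7] 281 [ 12.2   4.3 -54.8] 289 [ 11.2   4.2 -58.9] 297 [ 11.9   4.  -65.6] 305 [ 12.7   3.9 -71.9] 313 [ 12.8   3.7 -76.7] 321 [ 12.5   3.6 -80.4] 329 [ 12.3   3.6 -84. ] 337 [  9.5   3.6 -83.9] 
w3 295
225 [ 24.6   7.8 -28.6] 233 [ 21.5   7.8 -29.6] 241 [ 17.2   7.9 -27.7] 249 [ 13.8   7.9 -28.3] 257 [ 10.2   8.  -28.5] 265 [  6.7   8.  -29.1] 273 [  8.    7.5 -39.6] 281 [ 11.5   6.9 -53.4] 289 [ 11.    6.7 -58.5] 297 [ 11.5   6.4 -64.9] 305 [ 12.7   6.  -72. ] 313 [ 12.8   5.8 -76.7] 321 [ 12.4   5.7 -80.3] 329 [ 12.6   5.5 -84.5] 337 [ 12.3   5.3 -87.8]
```

The fingertips show about 35 mm behind the reported TCP (shut), while the wrist camera's world heights match the text. The fingers closed above the bar without touching it. I'll reopen, correct 3 mm in x and y, and go lower with force checks.

Emit:
step_arm([
  [4,0.3,0.25,-1,0],
  [4,0.3,0.25,-1,0],
  [4,0.3,0.25,-1,0],
  [4,0.3,0.25,-0.5,0],
  [4,0.3,0.25,0.5,0],
  [4,0.3,0.25,1,0],
  [4,0.3,0.25,1.5,0],
  [4,0.3,0.25,1.5,0],
])

```text
time: 4.7
tool_pos: [0.5091, 0.2204, 0.0921]
tcp_rot: [-1.287, -2.864, 0.003]
wrist_force: [-1.0, 0.7, -0.2]
width: 0.473
grip_force: 0.0
```

Run:
```python
from h import *
np.set_printoptions(precision=4,suppress=True)
p,d,C,st=snap("wrist","w4")
print(st["tool_pos"],st["wrist_force"],st["width"],yaw(st))
# gripper tips seen by scene camera
p,D=bot.read_camera("scene");np.savez("pics/s4.npz",p=p,d=D)
i=p[120:330,280:480,::-1];cv2.imwrite("pics/s4.png",cv2.resize(i,None,fx=3.2,fy=2.8,interpolation=cv2.INTER_CUBIC))
print(proj(cam("scene"),st["tool_pos"]))
```

```text
[0.5091 0.2204 0.0921] [-1.0068  0.7221 -0.183 ] 0.47305643937903225 131.61496979406968
(np.float64(348.1953058728973), np.float64(233.41464127188564))
```

View pics/s4.png

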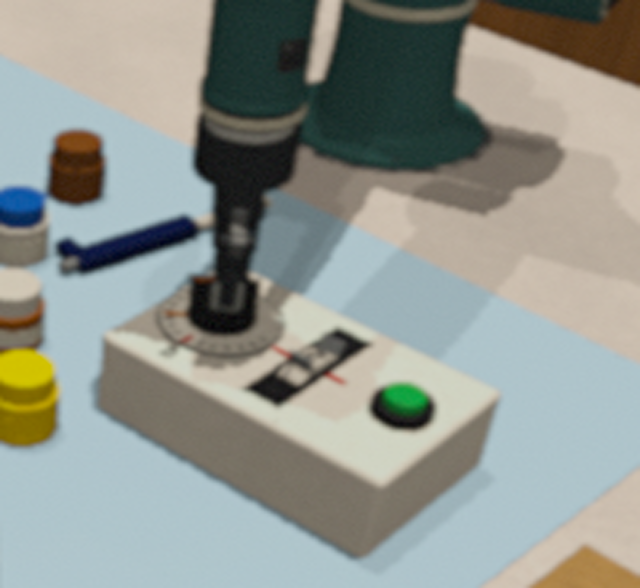

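Scene view: the fingertips (about (228,290) in the crop) stand just over the knob and clear of the console. That confirms the roughly 35 mm offset, so I descend 1.8 cm more and grip.

Emit:
step_arm([
  [4,0.1,0,0.6,0],
  [4,0.1,0,1.2,0],
  [4,0.1,0,1.8,0],
  [4,0.1,0,1.8,0],
  [0,0.1,0,1.8,0],
  [0,0.1,0,1.8,0],
  [0,0.1,0,1.8,0],
  [0,0.1,0,1.8,0],
  [0,0.1,0,1.8,0],
], force=40)

```text
time: 5.7
tool_pos: [0.5102, 0.2221, 0.0759]
tcp_rot: [1.287, 2.865, 0.002]
wrist_force: [3.4, 3.6, -3.1]
width: 0.158
grip_force: 42.9
```

Gripped (13.4 mm ≈ 14 mm bar). Turning to zero.

Emit:
step_arm([
  [0,0,0,0,-6],
  [0,0,0,0,-12],
  [0,0,0,0,-18],
  [0,0,0,0,-24],
  [0,0,0,0,-30],
  [0,0,0,0,-36],
  [0,0,0,0,-42],
  [0,0,0,0,-47],
  [0,0,0,0,-52],
  [0,0,0,0,-52],
  [0,0,0,0,-52],
  [4,0,0,0,-52],
  [4,0,0,0,-52],
  [4,0,0,-4,-52],
  [4,0,0,-9,-52],
  [4,0,0,-14,-52],
  [8.5,0,0,-19,-52],
  [8.5,0,0,-19,-52],
])

```text
time: 7.5
tool_pos: [0.5137, 0.2236, 0.2754]
tcp_rot: [-0.098, 3.126, 0.009]
wrist_force: [0.4, 0.4, 0.1]
width: 0.793
grip_force: 0.0
```

```bash
cat >> h.py <<'E'
def cloud(C,D):
    K,T=C;v,u=np.mgrid[0:420,0:560]
    return np.stack([(u-K[0,2])/K[0,0]*D,-(v-K[1,2])/K[1,1]*D,-D],-1)@T[:3,:3].T+T[:3,3]
E
python3 - <<'E'
from h import *
np.set_printoptions(precision=4,suppress=True)
p,d,C,st=snap("wrist","w5");P=cloud(C,d)
print(st["tool_pos"],yaw(st),st["q"])
k=np.hypot(P[...,0]-.5105,P[...,1]-.221)<.03
q=P[k&(abs(P[...,2]-.136)<.005)];print("bar",len(q),np.median(q[:,2]),cv2.minAreaRect(q[:,:2].astype(np.float32)))
c=P[(abs(P[...,2]-.09)<.004)];print(cv2.minAreaRect(c[:,:2].astype(np.float32)))
# jar plan
for c,s in blobs(p,(105,120,60),(125,255,255),60): print("blue",c,s[2:],dep(C,c,d))
E
```

```text
[0.5137 0.2236 0.2754] -176.4037648224364 [ 0.3658 -0.0022  1.7698  0.0006  1.3586 -1.2679]
bar 915 0.13642802774607815 ((0.5105275511741638, 0.22096240520477295), (0.05354229733347893, 0.013294714502990246), 3.7314774990081787)
((0.6183410882949829, 0.3350924849510193), (0.45670709013938904, 0.28783583641052246), 19.07735252380371)
blue [98.171  51.8895] [ 15 103 579] [0.4014 0.0255 0.0251]
blue [372.  91.] [189   1 189] [0.4242 0.3129 0.0701]
blue [ 14.6532 124.7456] [  35   50 1407] [ 0.4791 -0.043   0.0708]
blue [ 23.1775 220.0245] [  46   43 1510] [ 0.5809 -0.0489  0.0709]
blue [ 30.4669 297.6286] [  43   38 1225] [ 0.6771 -0.0544  0.0705]
blue [117.0524 305.4192] [ 41  34 897] [0.6811 0.046  0.0709]
```

Knob bar now at 3.73° against the console's 3.57°, so the knob is at zero and free. Now the jars: lid grip with tips at about z 0.05 (reported z about 0.009), starting with the middle one, near (0.580, −0.049).

```bash
cat >> h.py <<'E'
def jars():
    p,D=bot.read_camera("top");C=cam("top");o=[]
    for c,s in blobs(p,(105,120,60),(125,255,255),60):
        if s[2]<26 and s[3]<26:o.append(dep(C,c,D).round(3).tolist())
    print("jars",o);return o
E
python3 - <<'E'
from h import *
jars();plan(.580,-.0487,.16,180)
E
```

```text
jars [[0.683, 0.049, 0.07], [0.675, -0.054, 0.069], [0.579, -0.049, 0.069], [0.476, -0.048, 0.068]]
shift cm [ -5.22 -27.5   10.76] twist -356.4 | final q6~ -94.8 t 7.6
```

Emit:
step_arm([
  [7,-5.2,-27.5,0,3.6],
  [7,-5.2,-27.5,0,3.6],
  [7,-5.2,-27.5,0,3.6],
  [7,-5.2,-27.5,0,3.6],
  [7,-5.2,-27.5,0,3.6],
  [7,-5.2,-27.5,0,3.6],
  [7,-5.2,-27.5,5,3.6],
  [7,-5.2,-27.5,10,3.6],
  [7,-5.2,-27.5,10,3.6],
  [7,-5.2,-27.5,10,3.6],
])

```text
time: 8.6
tool_pos: [0.5764, -0.0491, 0.1631]
tcp_rot: [0.0, -3.135, -0.002]
wrist_force: [0.3, 0.1, 1.2]
width: 0.82
grip_force: 0.0
```

```bash
sed -i 's/tw=0 if psi is None else .*/tw=0 if psi is None else -((psi-yaw(st)+180)%360-180)/' h.py
python3 - <<'E'
from h import *
np.set_printoptions(precision=4,suppress=True)
p,d,C,st=snap("wrist","w6");print(st["tool_pos"],yaw(st))
for c,s in blobs(p,(105,120,60),(125,255,255),60): print("blue",c,s,dep(C,c,d))
P=cloud(C,d)
x,y=.58,-.049
for k in ((P[...,2]>.066)&(P[...,2]<.074)&(np.hypot(P[...,0]-x,P[...,1]-y)<.035),):
    print("lid",k.sum(),cv2.minEnclosingCircle(P[k][:,:2].astype(np.float32)),np.median(P[k][:,2]))
plan(.58,-.049,.01,180)
E
```

```text
[ 0.5764 -0.0491  0.1631] -179.98593851681252
blue [361.5996  18.3652] [350   0  22  41 512] [0.4379 0.0166 0.0247]
blue [276.3772  67.7041] [ 241   30   72   77 4258] [ 0.4786 -0.0494  0.0711]
blue [275.7852 211.6375] [ 244  181   64   62 3073] [ 0.5809 -0.0499  0.0707]
blue [269.7028 322.1344] [ 241  297   59   51 2359] [ 0.6767 -0.0551  0.0707]
blue [369.1368 339.4245] [363 324  16  30 212] [0.6935 0.0292 0.0705]
lid 3173 ((0.5813173055648804, -0.05027379095554352), 0.024961167946457863) 0.07068964550789009
shift cm [-0.13  0.02 15.61] twist 0.0 | final q6~ -94.8 t 8.7
```

View pics/w6.png

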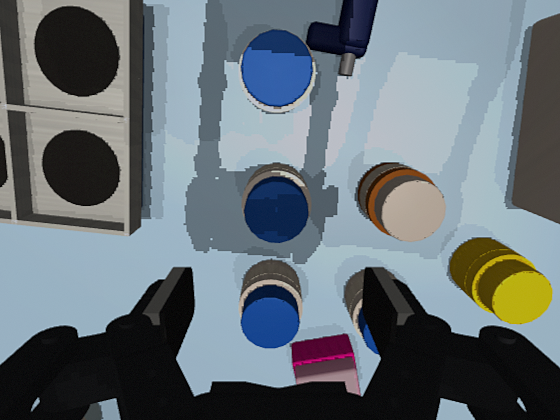

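Wrist view: the target blue lid is at (276,211), and enclosing circle and depth give (0.581, −0.050, z 0.071). Its neighbours are clear of the fingers.

Emit:
step_arm([
  [7,-0.25,-0.1,5,0],
  [7,-0.25,-0.1,10,0],
  [7,-0.25,-0.1,13,0],
  [7,-0.25,-0.1,15.5,0],
  [7,-0.25,-0.1,15.5,0],
  [7,-0.25,-0.1,15.5,0],
  [3,-0.25,-0.1,15.5,0],
  [3,-0.25,-0.1,15.5,0],
  [3,-0.25,-0.1,15.5,0],
  [3,-0.25,-0.1,15.5,0],
  [3,-0.25,-0.1,15.5,0],
], force=50)

```text
time: 9.75
tool_pos: [0.5847, -0.0507, 0.0146]
tcp_rot: [-0.0, 3.135, -0.001]
wrist_force: [0.1, 0.0, 6.6]
width: 0.573
grip_force: 59.3
```

Run:
```python
from h import *
np.set_printoptions(precision=1,suppress=True)
p,D,C,st=snap("wrist","w7");print(st["tool_pos"]*1000,st["wrist_force"],st["width"],st["grip_force"])
P=cloud(C,D)*1000
k=(P[...,2]<140)&(P[...,2]>35)&(abs(P[...,1]+50)<60)&(abs(P[...,0]-581)<14)
for s in(-1,1):
    for y0 in range(20,45,3):
        kk=k&(s*(P[...,1]+50)>y0)&(s*(P[...,1]+50)<y0+3)
        if kk.sum(): print(s*y0,kk.sum(),np.percentile(P[kk][:,2],[2,50]),end="|")
```

```text
[584.7 -50.7  14.6] [0.1 0.  6.6] 0.5727460941543169 59.28597423713654
-20 1350 [ 46.6 113. ]|-23 2116 [46.5 83.9]|-26 1150 [46.9 92.2]|-29 707 [54.4 93.4]|-32 545 [55.3 93.7]|-35 581 [56.3 91.7]|-38 728 [ 90.  100.2]|-41 843 [ 89.3 101.2]|-44 1774 [ 91.7 103. ]|20 1254 [ 46.7 112.6]|23 2090 [46.3 83.5]|26 1147 [46.7 91.1]|29 734 [53.6 93.1]|32 558 [55.2 93.9]|35 557 [55.9 90. ]|38 710 [ 90. 100.]|41 812 [ 89.1 101. ]|44 1716 [ 91.8 102.7]|
```

Run:
```python
from h import *
for b in((.045,-.09),(-.045,-.09),(.045,.09),(-.045,.09)):
    x,y=fr(SHK,*b);print(b,x,y);plan(x+.003,y,.16,173.5)
```

```text
(0.045, -0.09) 0.5310224442663348 -0.3900156116304487
shift cm [  4.98 -33.93 -14.55] twist 6.5 | final q6~ -119.6 t 9.8
(-0.045, -0.09) 0.44160097725544195 -0.37982732239133704
shift cm [ 13.92 -32.91 -14.62] twist 6.5 | final q6~ -124.0 t 9.8
(0.045, 0.09) 0.5513990227445581 -0.21117267760866293
shift cm [  2.93 -16.05 -14.55] twist 6.5 | final q6~ -104.4 t 9.8
(-0.045, 0.09) 0.4619775557336651 -0.2009843883695513
shift cm [ 11.87 -15.03 -14.61] twist 6.5 | final q6~ -106.9 t 9.8
```

Emit:
step_arm([
  [3,0,0,-5,0],
  [3,0,0,-10,0],
  [3,0,0,-14.5,0],
  [3,1.5,-5,-14.5,2],
  [3,2,-10,-14.5,4],
  [3,3,-15,-14.5,6.5],
  [3,4,-20,-14.5,6.5],
  [3,4.5,-25,-14.5,6.5],
  [3,5,-30,-14.5,6.5],
  [3,5,-34,-14.5,6.5],
  [3,5,-34,-14.5,6.5],
  [3,5,-34,-14.5,6.5],
])

```text
time: 11.0
tool_pos: [0.5309, -0.3917, 0.1563]
tcp_rot: [0.182, 3.136, 0.0]
wrist_force: [0.4, -0.5, -2.8]
width: 0.57
grip_force: 60.7
```

Run:
```python
from h import *
np.set_printoptions(precision=4,suppress=True)
p,D,C,st=snap("wrist","w8");print(st["tool_pos"],st["wrist_force"],st["width"],st["grip_force"],yaw(st))
jars()
g=cv2.cvtColor(p,cv2.COLOR_RGB2HSV);m=(g[...,2]<60).astype(np.uint8)
n,l,s,c=cv2.connectedComponentsWithStats(cv2.erode(m,np.ones((5,5))))
for i in range(1,n):
    if 800<s[i][4]<12000: print("dark",c[i],s[i],dep(C,c[i],D))
plan(*fr(SHK,.045,-.09),.052,173.5)
```

```text
[ 0.5309 -0.3917  0.1563] [ 0.4195 -0.4781 -2.8152] 0.5695221257766363 60.73073360603303 173.3730885497753
jars [[0.684, 0.049, 0.069], [0.675, -0.054, 0.069], [0.476, -0.048, 0.069]]
dark [395.3963  82.7951] [ 356   41   80   84 5052] [ 0.4528 -0.2918  0.0363]
dark [513.4895  82.4011] [ 474   41   80   84 5048] [ 0.4628 -0.2026  0.0365]
dark [277.3825  83.2945] [ 239   42   78   84 5015] [ 0.4428 -0.3812  0.0364]
dark [277.681  178.4275] [ 243  163   71   34 1235] [ 0.5158 -0.3894  0.0366]
dark [493.8311 197.19  ] [ 458  163   73   69 3800] [ 0.5522 -0.2127  0.0362]
dark [385.6427 197.5582] [ 350  164   72   69 3809] [ 0.5422 -0.3021  0.0364]
shift cm [ 0.02 -0.04 10.4 ] twist 0.0 | final q6~ -119.8 t 11.1
```

View pics/w8.png

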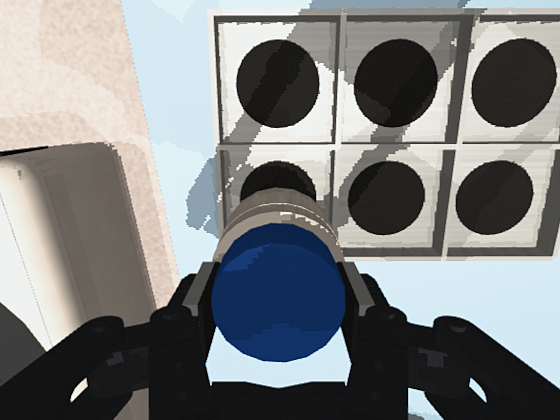

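Wrist view: the jar is held upright by its lid at (278,292), with the target bay under it. Pad positions match the plan within about 1.5 mm. Lowering and releasing.

Emit:
step_arm([
  [3,0,0,4,0],
  [3,0,0,8,0],
  [3,0,0,9.5,0],
  [3,0,0,10.5,0],
  [3,0,0,10.5,0],
  [3,0,0,10.5,0],
])

```text
time: 11.7
tool_pos: [0.5329, -0.391, 0.0526]
tcp_rot: [0.176, 3.134, -0.003]
wrist_force: [0.6, -0.3, -2.8]
width: 0.567
grip_force: 60.9
```

Emit:
step_arm([
  [3,0,0,0.3,0],
  [3,0,0,0.3,0],
  [6.3,0,0,0.3,0],
  [6.3,0,0,0.3,0],
  [6.3,0,0,0.3,0],
  [6.3,0,0,-3,0],
  [6.3,0,0,-8,0],
  [7,0,0,-11,0],
  [7,0,0,-11,0],
])

```text
time: 12.6
tool_pos: [0.5348, -0.3934, 0.1679]
tcp_rot: [0.177, 3.127, -0.011]
wrist_force: [0.9, -0.2, -0.3]
width: 0.821
grip_force: 0.0
```

Run:
```python
from h import *
np.set_printoptions(precision=4,suppress=True)
p,D,C,st=snap("wrist","w9");print(st["tool_pos"],st["wrist_force"],st["width"],yaw(st))
for c,s in blobs(p,(105,120,60),(125,255,255),300): print("blue",c,s,dep(C,c,D))
o=jars()
plan(.479,-.0495,.16,180)
```

```text
[ 0.5348 -0.3934  0.1679] [ 0.944  -0.1891 -0.2783] 0.8209888865113513 173.51816361330825
blue [280.7183 205.9462] [ 245  168   73   75 4125] [ 0.528  -0.3904  0.1057]
jars [[0.684, 0.049, 0.069], [0.675, -0.054, 0.068], [0.513, -0.389, 0.103], [0.476, -0.048, 0.07]]
shift cm [ 9.11 33.35  0.14] twist -6.5 | final q6~ -95.9 t 12.7
```

Jar 1 stands in its bay (lid top at z 0.1057). Next is the jar at (0.479, −0.049).

Emit:
step_arm([
  [7,1.5,5,0,-2],
  [7,9,33.35,0,-6.5],
  [7,9,33.35,0,-6.5],
  [7,9,33.35,0,-6.5],
  [7,9,33.35,0,-6.5],
  [7,9,33.35,0,-6.5],
  [7,9,33.35,0,-6.5],
  [7,9,33.35,0,-6.5],
  [7,9,33.35,2,-6.5],
  [7,9,33.35,7,-6.5],
  [7,9,33.35,7,-6.5],
  [7,9,33.35,7,-6.5],
])

```text
time: 13.9
tool_pos: [0.4773, -0.0492, 0.0887]
tcp_rot: [-0.0, -3.136, -0.001]
wrist_force: [-0.5, -0.7, -0.5]
width: 0.818
grip_force: 0.0
```

Run:
```python
from h import *
np.set_printoptions(precision=4,suppress=True)
p,D,C,st=snap("wrist","w10");print(st["tool_pos"],yaw(st))
for c,s in blobs(p,(105,120,60),(125,255,255),300): print("blue",c,s,dep(C,c,D))
plan(.4787,-.0494,.01,180)
```

```text
[ 0.4773 -0.0492  0.0887] 179.99782339787058
blue [386.5796  95.6625] [ 356    0   62  182 3870] [0.3988 0.0193 0.0246]
blue [276.3133 240.718 ] [ 233  200   88   82 5550] [ 0.4778 -0.0493  0.0707]
shift cm [0.05 0.01 8.05] twist -0.0 | final q6~ -95.9 t 13.9
```

Emit:
step_arm([
  [7,0,0,4,0],
  [7,0,0,7,0],
  [7,0,0,8.1,0],
  [7,0,0,8.1,0],
  [7,0,0,8.1,0],
  [3,0,0,8.1,0],
  [3,0,0,8.1,0],
  [3,0,0,8.1,0],
  [3,0,0,8.1,0],
  [3,0,0,8.1,0],
])

```text
time: 14.95
tool_pos: [0.4829, -0.0501, 0.0131]
tcp_rot: [-0.002, 3.135, -0.003]
wrist_force: [-0.8, -1.9, 7.4]
width: 0.606
grip_force: 103.8
```

Run:
```python
from h import *
st=bot.read_state();print(st["tool_pos"],st["width"],st["grip_force"])
plan(*fr(SHK,-.045,-.09),.16,173.5)
```

```text
[ 0.48292025 -0.05008051  0.0131054 ] 0.6061519652340273 103.82376973517239
shift cm [  4.07 -33.   -14.65] twist 6.6 | final q6~ -124.2 t 14.9
```

Emit:
step_arm([
  [3,0,0,-2,0],
  [3,0,0,-6,0],
  [3,0,0,-6,0],
  [3,0,0,-6,0],
], force=50)

```text
time: 15.35
tool_pos: [0.4812, -0.0493, 0.0716]
tcp_rot: [-0.001, 3.137, -0.001]
wrist_force: [-0.5, 0.8, -2.5]
width: 0.604
grip_force: 101.9
```

Run:
```python
from h import *
p,D,C,st=snap("wrist","w11");print(st["tool_pos"],st["width"],st["grip_force"],st["wrist_force"],yaw(st))
for c,s in blobs(p,(105,120,60),(125,255,255),300): print("blue",c,s,dep(C,c,D))
plan(*fr(SHK,-.045,-.09),.16,173.5)
```

```text
[ 0.48119238 -0.04930615  0.07161796] 0.6043523018704674 101.89661974087358 [-0.50846195  0.82145355 -2.46981166] -179.97471076713583
blue [398.44260075  87.81341009] [ 360    0   78  183 5906] [0.39942028 0.02033795 0.02486144]
blue [273.82947075 295.76724882] [  206   224   136   142 15059] [ 0.47334478 -0.04984169  0.1299173 ]
shift cm [  3.8  -33.08  -8.99] twist 6.5 | final q6~ -124.2 t 15.4
```

Emit:
step_arm([
  [3,0,0,-4,0],
  [3,0,0,-8.5,0],
  [3,0.5,-5,-9,1],
  [3,1,-10,-9,2],
  [3,2,-15,-9,4],
  [3,2.5,-20,-9,6.5],
  [3,3,-25,-9,6.5],
  [3,3.5,-30,-9,6.5],
  [3,3.8,-33.1,-9,6.5],
  [3,3.8,-33.1,-9,6.5],
  [3,3.8,-33.1,-5,6.5],
  [3,3.8,-33.1,-1,6.5],
  [3,3.8,-33.1,0.5,6.5],
  [3,3.8,-33.1,1.5,6.5],
  [3,3.8,-33.1,1.5,6.5],
])

```text
time: 16.9
tool_pos: [0.441, -0.3789, 0.0532]
tcp_rot: [-0.177, -3.134, -0.003]
wrist_force: [-0.8, 0.6, -2.2]
width: 0.603
grip_force: 102.0
```

Run:
```python
from h import *
p,D,C,st=snap("wrist","w12");print(st["tool_pos"],st["width"],st["grip_force"],st["wrist_force"],yaw(st))
plan(*fr(SHK,-.045,-.09),.049,173.5)
jars()
```

```text
[ 0.44096821 -0.37886005  0.05322923] 0.6026289058814559 102.01726597733796 [-0.84094013  0.55415222 -2.2107063 ] 173.5501999658872
shift cm [0.04 0.   0.59] twist 0.0 | final q6~ -124.2 t 16.9
jars [[0.684, 0.049, 0.07], [0.675, -0.054, 0.069], [0.528, -0.389, 0.103]]
```

Emit:
step_arm([
  [3,0,0,0.5,0],
  [3,0,0,0.5,0],
  [6.3,0,0,0.5,0],
  [6.3,0,0,0.5,0],
  [6.3,0,0,0.5,0],
  [6.3,0,0,-3,0],
  [6.3,0,0,-8,0],
  [7,0,0,-11,0],
  [7,0,0,-11,0],
])

```text
time: 17.9
tool_pos: [0.4451, -0.3833, 0.1718]
tcp_rot: [0.177, 3.127, -0.012]
wrist_force: [0.7, -0.3, 0.3]
width: 0.827
grip_force: 0.0
```

Run:
```python
from h import *
np.set_printoptions(precision=4,suppress=True)
p,D,C,st=snap("wrist","w13");print(st["tool_pos"],st["wrist_force"],st["width"],yaw(st))
for c,s in blobs(p,(105,120,60),(125,255,255),300): print("blue",c,s,dep(C,c,D))
o=jars()
plan(.677,-.055,.10,180)
```

```text
[ 0.4451 -0.3833  0.1718] [ 0.7075 -0.3168  0.2818] 0.826709324717807 173.52364063064874
blue [281.9481 202.5026] [ 247  165   71   74 3989] [ 0.4371 -0.3794  0.1056]
blue [280.5784 315.3487] [ 249  280   65   69 3444] [ 0.5244 -0.39    0.1055]
jars [[0.684, 0.049, 0.069], [0.675, -0.054, 0.069], [0.528, -0.389, 0.104], [0.423, -0.377, 0.104]]
shift cm [-19.63  35.02   6.59] twist -6.5 | final q6~ -94.6 t 18.0
```

Emit:
step_arm([
  [7,-5,5,0,-2],
  [7,-19.6,35,0,-6.5],
  [7,-19.6,35,0,-6.5],
  [7,-19.6,35,0,-6.5],
  [7,-19.6,35,0,-6.5],
  [7,-19.6,35,0,-6.5],
  [7,-19.6,35,0,-6.5],
  [7,-19.6,35,0,-6.5],
  [7,-19.6,35,0,-6.5],
  [7,-19.6,35,4,-6.5],
  [7,-19.6,35,7.5,-6.5],
  [7,-19.6,35,7.5,-6.5],
  [7,-19.6,35,7.5,-6.5],
])

```text
time: 19.3
tool_pos: [0.6737, -0.0548, 0.0875]
tcp_rot: [-0.0, -3.137, -0.001]
wrist_force: [0.1, -0.6, 0.4]
width: 0.821
grip_force: 0.0
```

Run:
```python
from h import *
np.set_printoptions(precision=4,suppress=True)
p,D,C,st=snap("wrist","w14");print(st["tool_pos"],yaw(st))
for c,s in blobs(p,(105,120,60),(125,255,255),300): print("blue",c,s,dep(C,c,D))
plan(.677,-.0551,.01,180)
```

```text
[ 0.6737 -0.0548  0.0875] 179.99409669727046
blue [275.8036 246.0914] [ 233  206   87   81 5525] [ 0.677  -0.0552  0.0708]
blue [457.3946 260.1815] [ 415  221   86   80 5367] [0.6855 0.0476 0.0707]
shift cm [-0.14 -0.01  7.98] twist -0.0 | final q6~ -94.7 t 19.4
```

Emit:
step_arm([
  [7,0,0,4,0],
  [7,0,0,7,0],
  [7,0,0,8,0],
  [7,0,0,8,0],
  [7,0,0,8,0],
  [3,0,0,8,0],
  [3,0,0,8,0],
  [3,0,0,8,0],
  [3,0,0,8,0],
  [3,0,0,8,0],
  [3,0,0,5,0],
  [3,0,0,0,0],
  [3,0,0,-5,0],
  [3,0,0,-7,0],
  [3,0,0,-7,0],
])

```text
time: 20.85
tool_pos: [0.6801, -0.0549, 0.1673]
tcp_rot: [-0.001, 3.129, -0.002]
wrist_force: [1.4, -0.7, -1.8]
width: 0.567
grip_force: 63.1
```

Run:
```python
from h import *
p,D,C,st=snap("wrist","w15");print(st["tool_pos"],st["width"],st["grip_force"],st["wrist_force"],yaw(st))
for c,s in blobs(p,(105,120,60),(125,255,255),300): print("blue",c,s,dep(C,c,D))
plan(*fr(SHK,.045,.09),.16,173.5)
jars()
```

```text
[ 0.68014029 -0.05486745  0.16727126] 0.5674704435392685 63.14031557645649 [ 1.38284621 -0.72674157 -1.84737625] -179.97427194676743
blue [409.86404532 209.33288904] [ 378  179   64   61 3001] [0.68571133 0.04770191 0.07054811]
blue [277.26828687 304.79032642] [  212   234   133   132 12591] [ 0.67679044 -0.05415878  0.22327223]
shift cm [ 12.66 -15.65   0.26] twist 6.5 | final q6~ -104.5 t 20.9
jars [[0.684, 0.052, 0.07], [0.528, -0.389, 0.102], [0.437, -0.378, 0.103]]
```

Emit:
step_arm([
  [3,3.5,-4,0,2],
  [3,7,-8,0,4],
  [3,10,-12,0,6.5],
  [3,12.6,-15.6,0,6.5],
  [3,12.6,-15.6,0,6.5],
  [3,12.6,-15.6,4,6.5],
  [3,12.6,-15.6,8,6.5],
  [3,12.6,-15.6,10,6.5],
  [3,12.6,-15.6,10.8,6.5],
  [3,12.6,-15.6,10.8,6.5],
])

```text
time: 21.95
tool_pos: [0.5479, -0.2091, 0.0499]
tcp_rot: [-0.177, -3.132, -0.003]
wrist_force: [-0.4, -0.7, -1.2]
width: 0.566
grip_force: 63.7
```

Run:
```python
from h import *
p,D,C,st=snap("wrist","w16");print(st["tool_pos"],st["width"],st["grip_force"],st["wrist_force"],yaw(st))
for c,s in blobs(p,(105,120,60),(125,255,255),300): print("blue",c,s,dep(C,c,D))
plan(*fr(SHK,.045,.09),.05,173.5)
```

```text
[ 0.54791408 -0.2090722   0.04993155] 0.5660778909980451 63.71315440745093 [-0.36873776 -0.66571747 -1.15815686] 173.53199492987724
blue [277.98465456 297.81778145] [  212   228   133   138 14532] [ 0.54271999 -0.20767748  0.10603483]
shift cm [-0.33 -0.16 -0.01] twist 0.0 | final q6~ -104.5 t 22.0
```

Emit:
step_arm([
  [3,0,0,0,0],
  [6.3,0,0,0,0],
  [6.3,0,0,0,0],
  [6.3,0,0,0,0],
  [6.3,0,0,-4,0],
  [6.3,0,0,-8,0],
  [7,0,0,-11,0],
  [7,0,0,-11,0],
])

```text
time: 22.8
tool_pos: [0.554, -0.2123, 0.1683]
tcp_rot: [0.177, 3.126, -0.006]
wrist_force: [-0.6, -0.2, 0.1]
width: 0.819
grip_force: 0.0
```

Run:
```python
from h import *
np.set_printoptions(precision=4,suppress=True)
p,D,C,st=snap("wrist","w17");print(st["tool_pos"],st["wrist_force"],st["width"],yaw(st))
for c,s in blobs(p,(105,120,60),(125,255,255),300): print("blue",c,s,dep(C,c,D))
o=jars()
plan(.6855,.050,.10,180)
```

```text
[ 0.554  -0.2123  0.1683] [-0.5617 -0.1762  0.0769] 0.8187978934531567 173.51707709477338
blue [ 8.9014 70.1812] [   0   30   24   76 1247] [ 0.4442 -0.3629  0.1062]
blue [281.4797 205.4963] [ 246  171   72   70 3963] [ 0.5472 -0.2085  0.1058]
blue [ 21.6205 210.4255] [   0  175   51   69 2867] [ 0.5309 -0.3835  0.1061]
jars [[0.684, 0.049, 0.069], [0.524, -0.404, 0.104], [0.432, -0.394, 0.104]]
shift cm [-10.43  27.44   6.3 ] twist -6.5 | final q6~ -85.8 t 22.9
```

Emit:
step_arm([
  [7,-3,4,0,-2],
  [7,-10.4,27.3,0,-6.5],
  [7,-10.4,27.3,0,-6.5],
  [7,-10.4,27.3,0,-6.5],
  [7,-10.4,27.3,0,-6.5],
  [7,-10.4,27.3,0,-6.5],
  [7,-10.4,27.3,0,-6.5],
  [7,-10.4,27.3,0,-6.5],
  [7,-10.4,27.3,4,-6.5],
  [7,-10.4,27.3,7,-6.5],
  [7,-10.4,27.3,7,-6.5],
  [7,-10.4,27.3,7,-6.5],
])

```text
time: 24.1
tool_pos: [0.6826, 0.0475, 0.0904]
tcp_rot: [-0.002, -3.138, 0.001]
wrist_force: [0.8, -0.0, 0.7]
width: 0.818
grip_force: 0.0
```

Run:
```python
from h import *
np.set_printoptions(precision=4,suppress=True)
p,D,C,st=snap("wrist","w18");print(st["tool_pos"],yaw(st))
for c,s in blobs(p,(105,120,60),(125,255,255),300): print("blue",c,s,dep(C,c,D))
plan(.686,.048,.01,180);jars()
```

```text
[0.6826 0.0475 0.0904] 179.92710361948537
blue [277.6185 243.9152] [ 235  204   86   80 5332] [0.6856 0.0482 0.071 ]
shift cm [-0.17  0.02  8.24] twist -0.1 | final q6~ -86.0 t 24.1
jars [[0.546, -0.207, 0.103], [0.528, -0.389, 0.103], [0.437, -0.378, 0.103]]
```

Emit:
step_arm([
  [7,0,0,4,0],
  [7,0,0,7,0],
  [7,0,0,8.2,0],
  [7,0,0,8.2,0],
  [7,0,0,8.2,0],
  [3,0,0,8.2,0],
  [3,0,0,8.2,0],
  [3,0,0,8.2,0],
  [3,0,0,8.2,0],
  [3,0,0,8.2,0],
  [3,0,0,5,0],
  [3,0,0,0,0],
  [3,0,0,-5,0],
  [3,0,0,-7,0],
  [3,0,0,-7,0],
])

```text
time: 25.7
tool_pos: [0.6884, 0.0492, 0.1694]
tcp_rot: [-0.001, 3.129, 0.001]
wrist_force: [0.3, 0.5, -1.8]
width: 0.567
grip_force: 57.2
```

Run:
```python
from h import *
p,D,C,st=snap("wrist","w19");print(st["tool_pos"],st["width"],st["grip_force"],st["wrist_force"],yaw(st))
for c,s in blobs(p,(105,120,60),(125,255,255),300): print("blue",c,s,dep(C,c,D))
plan(*fr(SHK,-.045,.09),.16,173.5)
jars()
```

```text
[0.68839274 0.04923245 0.16939119] 0.5666350604199805 57.23341155680828 [ 0.26503972  0.47104102 -1.75649201] -179.97870289134875
blue [277.85580709 307.34596457] [  212   250   132   117 12192] [0.68612626 0.05004873 0.22531651]
shift cm [ 22.43 -25.01   0.39] twist 6.5 | final q6~ -107.0 t 25.8
jars [[0.546, -0.207, 0.103], [0.528, -0.389, 0.103], [0.437, -0.378, 0.104]]
```

Emit:
step_arm([
  [3,3.2,-3.6,0,2],
  [3,6.5,-7.2,0,4],
  [3,9.7,-10.8,0,6.5],
  [3,13,-14.5,0,6.5],
  [3,16,-18,0,6.5],
  [3,19.5,-21.5,0,6.5],
  [3,22.2,-25,0,6.5],
  [3,22.2,-25,0,6.5],
  [3,22.2,-25,4,6.5],
  [3,22.2,-25,8,6.5],
  [3,22.2,-25,10,6.5],
  [3,22.2,-25,10.8,6.5],
  [3,22.2,-25,10.8,6.5],
])

```text
time: 27.1
tool_pos: [0.4604, -0.1995, 0.0516]
tcp_rot: [-0.177, -3.132, -0.004]
wrist_force: [-0.0, 0.1, -1.4]
width: 0.575
grip_force: 60.2
```

Run:
```python
from h import *
p,D,C,st=snap("wrist","w20");print(st["tool_pos"],st["width"],st["grip_force"],st["wrist_force"],yaw(st))
for c,s in blobs(p,(105,120,60),(125,255,255),300): print("blue",c,s,dep(C,c,D))
plan(*fr(SHK,-.045,.09),.05,173.5)
```

```text
[ 0.46037116 -0.19948044  0.05163936] 0.5745945492575183 60.20117703228607 [-0.00791471  0.12945557 -1.39507037] 173.54050988188365
blue [277.95622756 298.79832919] [  212   229   133   138 14484] [ 0.4555597  -0.19815998  0.10774714]
shift cm [-0.06 -0.09  0.23] twist 0.0 | final q6~ -107.0 t 27.1
```

Emit:
step_arm([
  [3,0,0,0.15,0],
  [3,0,0,0.15,0],
  [6.3,0,0,0.15,0],
  [6.3,0,0,0.15,0],
  [6.3,0,0,0.15,0],
  [6.3,0,0,-4,0],
  [6.3,0,0,-9,0],
  [7,0,0,-14,0],
  [7,0,0,-18,0],
  [7,0,0,-18,0],
])

```text
time: 28.15
tool_pos: [0.4665, -0.2032, 0.2421]
tcp_rot: [0.177, 3.123, -0.009]
wrist_force: [0.5, 0.2, -0.1]
width: 0.82
grip_force: 0.0
```

Run:
```python
from h import *
np.set_printoptions(precision=4,suppress=True)
p,D,C,st=snap("wrist","w21");print(st["tool_pos"],st["wrist_force"],st["width"],yaw(st))
for c,s in blobs(p,(105,120,60),(125,255,255),300): print("blue",c,s,dep(C,c,D))
o=jars()
P=cloud(C,D)
for x,y in((.528,-.39),(.437,-.38),(.547,-.208),(.46,-.2)):
    k=(np.hypot(P[...,0]-x,P[...,1]-y)<.02)&(P[...,2]>.09)
    if k.sum()>200:
        A=np.c_[P[k][:,:2],np.ones(k.sum())];w=np.linalg.lstsq(A,P[k][:,2],rcond=None)[0];print("tilt",np.hypot(*w[:2]),k.sum())
print(fr(CON,0,.01));plan(*fr(CON,0,.01),.24,183.6)
```

```text
[ 0.4665 -0.2032  0.2421] [ 0.5215  0.224  -0.1348] 0.8198567627332006 173.51718560684043
blue [486.315   82.9223] [471  10  33 128 708] [0.3988 0.016  0.0245]
blue [ 73.6973 180.4885] [  46  153   57   55 2428] [ 0.4382 -0.3785  0.1061]
blue [281.2858 183.4928] [ 254  157   56   55 2425] [ 0.461  -0.1996  0.1056]
blue [281.8885 273.8463] [ 256  251   52   47 1919] [ 0.5472 -0.2086  0.1056]
blue [ 89.2099 275.7728] [  64  253   52   47 1901] [ 0.5292 -0.3895  0.1058]
jars [[0.546, -0.207, 0.104], [0.459, -0.19, 0.103], [0.438, -0.374, 0.104]]
tilt 0.0020968382657251686 1273
tilt 0.0020738016743040645 1626
tilt 0.00473706353569897 1285
tilt 7.923524567338775 7596
(np.float64(0.5048773205462701), np.float64(0.30548059468658567))
shift cm [ 1.57 50.85 -0.52] twist -10.1 | final q6~ -62.4 t 28.2
```

All four jars stand in the tray (lid tops at 0.1056–0.1061, tilt under 0.005). Now the wheel: close the fingers and hover on the operator's side of the near rib.

Run:
```python
from h import *
print(fr(CON,-.048,.01));plan(*fr(CON,-.048,.01),.20,183.6)
```

```text
(np.float64(0.4569704660506587), np.float64(0.3024917333086825))
shift cm [ 6.32 50.02  3.46] twist -10.1 | final q6~ -60.1 t 28.2
```

Emit:
step_arm([
  [0,1,5,0,-2],
  [0,6.3,50,0,-10.1],
  [0,6.3,50,0,-10.1],
  [0,6.3,50,0,-10.1],
  [0,6.3,50,0,-10.1],
  [0,6.3,50,0,-10.1],
  [0,6.3,50,0,-10.1],
  [0,6.3,50,0,-10.1],
  [0,6.3,50,0,-10.1],
  [0,6.3,50,0,-10.1],
  [0,6.3,50,0,-10.1],
  [0,6.3,50,3.4,-10.1],
  [0,6.3,50,3.4,-10.1],
  [0,6.3,50,3.4,-10.1],
  [0,6.3,50,3.4,-10.1],
])

```text
time: 29.75
tool_pos: [0.4563, 0.3022, 0.2001]
tcp_rot: [-0.098, 3.14, -0.0]
wrist_force: [0.5, 0.0, 0.7]
width: 0.001
grip_force: 0.0
```

```bash
cat >> h.py <<'E'
def wheel(C,D):
    P=cloud(C,D)-np.array([*fr(CON,0,.01),0]);a=np.radians(CON[2])
    x=(P[...,0]*np.cos(a)+P[...,1]*np.sin(a));y=-P[...,0]*np.sin(a)+P[...,1]*np.cos(a);z=P[...,2]
    m=(abs(x)<.06)&(abs(y)<.008)&(z<.12)
    r=np.hypot(x,z-.055);k=m&(r>.0535)&(r<.0605)
    th=np.degrees(np.arctan2(x[k],z[k]-.055));h,e=np.histogram(th,np.arange(-60,61,3))
    print("rib hist",[(int(e[i]),int(h[i])) for i in range(len(h)) if h[i]>3])
    th=np.sort(th);g=np.split(th,np.where(np.diff(th)>6)[0]+1)
    print("ribs",[(round(float(np.median(q)),1),round(float(q.min()),1),round(float(q.max()),1),len(q)) for q in g if len(q)>10])
E
python3 - <<'E'
from h import *
np.set_printoptions(precision=4,suppress=True)
p,D,C,st=snap("wrist","w22");print(st["tool_pos"],yaw(st),st["width"])
wheel(C,D)
wheel(cam("wrist",{"tool_pos":np.array(st["tool_pos"]),"tcp_rot":st["tcp_rot"]}),D)
# fingertip depth in tool frame
Pt=(cloud(C,D)-st["tool_pos"])@R.from_rotvec(st["tcp_rot"]).as_matrix()
k=(abs(Pt[...,0])<.016)&(abs(Pt[...,1])<.012)&(Pt[...,2]<0)&(Pt[...,2]>-.07)
print("tip",k.sum(),np.percentile(Pt[k],[1,50,99],axis=0)*1000)
plan(*fr(CON,-.045,.01),.062,183.57)
E
```

```text
[0.4563 0.3022 0.2001] -176.44015573009682 0.0013094476082985366
rib hist [(-54, 84), (-51, 99), (-48, 26), (-33, 20), (-30, 85), (-27, 12)]
ribs [(-50.3, -54.7, -45.1, 210), (-28.8, -31.0, -26.8, 117)]
rib hist [(-54, 84), (-51, 99), (-48, 26), (-33, 20), (-30, 85), (-27, 12)]
ribs [(-50.3, -54.7, -45.1, 210), (-28.8, -31.0, -26.8, 117)]
tip 3002 [[ -9.7955 -11.6274 -69.3909]
 [ 10.45     0.5514 -56.0669]
 [ 11.8257  11.6319 -34.4468]]
shift cm [-0.31 -0.01 13.87] twist -0.0 | final q6~ -60.2 t 29.8
```

View pics/w22.png

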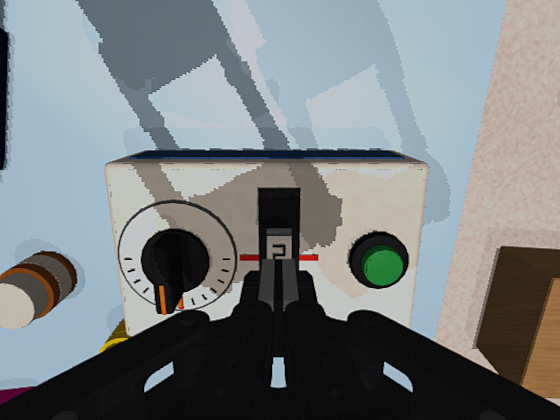

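Wrist view: wheel digit 2 at (280,250) between the red marks, with the closed fingers just in front (at (278,280)). Knob at zero, button at (382,265). The fingertip is 34.5 mm behind the reported TCP. Descending behind the near rib.

Emit:
step_arm([
  [0,-0.2,0,5,0],
  [0,-0.2,0,10,0],
  [0,-0.2,0,12.5,0],
  [0,-0.2,0,13.6,0],
  [0,-0.2,0,13.6,0],
  [0,-0.2,0,13.6,0],
])

```text
time: 30.4
tool_pos: [0.4598, 0.3037, 0.0656]
tcp_rot: [-0.098, 3.137, 0.003]
wrist_force: [-0.0, 0.7, 0.4]
width: -0.001
grip_force: 0.0
```

```bash
cat >> h.py <<'E'
def cpos():
    st=bot.read_state();a=np.radians(CON[2]);d=st["tool_pos"][:2]-np.array(CON[:2])
    print("console-frame tcp mm",round(1e3*(d[0]*np.cos(a)+d[1]*np.sin(a)),1),round(1e3*(-d[0]*np.sin(a)+d[1]*np.cos(a)),1),"tip z",round(1e3*st["tool_pos"][2]+34.5,1),"F",st["wrist_force"].round(1),"yaw",round(yaw(st),2),"t",round(st["time"],2));return st
E
python3 - <<'E'
from h import *
cpos()
E
```

```text
console-frame tcp mm -45.1 11.0 tip z 100.1 F [-0.   0.7  0.4] yaw -176.41 t 30.4
```

Emit:
step_arm([
  [0,-0.8,0,0,0],
  [0,-1.6,0,-0.2,0],
  [0,-2.2,0,-0.4,0],
  [0,-2.8,0,-0.5,0],
  [0,-3.4,0,-0.5,0],
  [0,-4.0,0,-0.5,0],
  [0,-4.6,0,-0.5,0],
  [0,-4.6,0,-0.5,0],
  [0,-4.6,0,-0.5,0],
])

```text
time: 31.3
tool_pos: [0.5068, 0.3064, 0.0704]
tcp_rot: [-0.099, 3.135, 0.002]
wrist_force: [1.6, -1.4, 5.2]
width: 0.002
grip_force: 2.6
```

Run:
```python
from h import *
cpos()
```

```text
console-frame tcp mm 2.0 10.8 tip z 104.9 F [ 1.6 -1.4  5.2] yaw -176.37 t 31.3
```

Emit:
step_arm([
  [0,0.3,0,0,0],
  [0,0.3,0,-3,0],
  [0,4,0,-8,0],
  [0,7,0,-10,0],
  [0,7,0,-10,0],
])

```text
time: 31.8
tool_pos: [0.4338, 0.3029, 0.1734]
tcp_rot: [-0.101, 3.134, 0.006]
wrist_force: [1.2, 0.5, 0.7]
width: 0.001
grip_force: 0.0
```

Run:
```python
from h import *
p,D,C,st=snap("wrist","w23");cpos();wheel(C,D)
p,D=bot.read_camera("scene");np.savez("pics/s23.npz",p=p,d=D);wheel(cam("scene"),D)
```

```text
console-frame tcp mm -70.4 11.4 tip z 205.8 F [-0.2 -0.4  0.8] yaw -176.3 t 31.85
rib hist [(-54, 89), (-51, 110), (-48, 34)]
ribs [(-50.3, -53.6, -45.4, 233)]
rib hist [(-30, 5), (-27, 4), (12, 8), (15, 5), (45, 5), (48, 4), (51, 4)]
ribs [(-28.5, -33.5, -25.6, 14), (14.1, 12.1, 17.4, 13), (49.8, 45.5, 54.5, 14)]
```

```bash
cat >> h.py <<'E'
def prof(C,D,p):
    P=cloud(C,D)-np.array([*fr(CON,0,.01),0]);a=np.radians(CON[2]);g=p.max(2)
    x=(P[...,0]*np.cos(a)+P[...,1]*np.sin(a))*1e3;y=(-P[...,0]*np.sin(a)+P[...,1]*np.cos(a))*1e3;z=P[...,2]*1e3
    m=(abs(y)<8)&(z<118)&(z>60)
    for x0 in range(-48,50,3):
        k=m&(x>=x0)&(x<x0+3)
        if k.sum()>2: print(x0,k.sum(),round(float(np.percentile(z[k],90)),1),int(g[k].mean()),end=" | ")
    print()
E
python3 - <<'E'
from h import *
t=np.load("pics/w23.npz");C=cam("wrist",bot.read_state());prof(C,t["d"],t["p"])
t=np.load("pics/s23.npz");prof(cam("scene"),t["d"],t["p"])
i=np.load("pics/w23.npz")["p"][:,:,::-1][150:330,180:400];cv2.imwrite("pics/w23c.png",cv2.resize(i,None,fx=3,fy=3))
E
```

```text
-48 76 88.0 16 | -45 79 88.1 16 | -42 78 88.1 16 | -39 78 88.1 16 | -36 76 87.9 15 | -33 54 87.8 14 | 
-48 3 92.8 28 | -45 3 92.6 28 | -30 8 105.6 73 | -27 12 107.8 71 | -24 13 102.6 83 | -21 4 97.3 95 | -15 5 99.2 128 | -9 4 101.2 136 | -6 4 100.5 151 | -3 6 101.7 151 | 9 6 103.0 74 | 12 20 111.6 116 | 15 15 111.7 119 | 18 7 97.9 157 | 21 9 96.0 164 | 24 10 95.3 129 | 27 4 92.2 75 | 30 4 92.1 50 | 33 5 92.5 30 | 36 6 92.9 30 | 39 6 94.2 30 | 42 4 93.0 29 | 45 6 93.1 30 | 48 5 92.8 28 |
```

View pics/w23c.png

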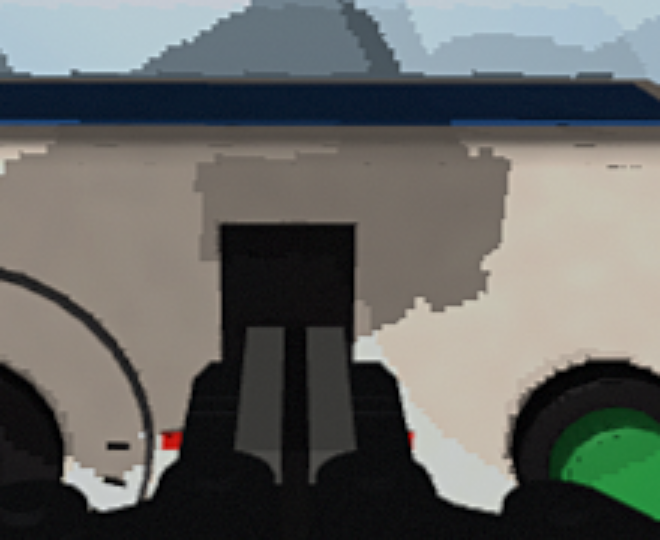

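Crop: the fingers hide the wheel from here. The scene depth profile shows ribs at −28° and +15..17°, matching the push geometry (+16.8°), so the wheel now stands near 2.26. Second push: 4.9 cm.

Emit:
step_arm([
  [0,-2.4,0,0,0],
  [0,-2.4,0,5,0],
  [0,-2.4,0,9,0],
  [0,-2.4,0,10.5,0],
  [0,-2.4,0,10.5,0],
  [0,-2.4,0,10.5,0],
  [0,-3.2,0,10.5,0],
  [0,-4.0,0,10.3,0],
  [0,-4.6,0,10.1,0],
  [0,-5.2,0,10,0],
  [0,-5.8,0,10,0],
  [0,-6.4,0,10,0],
  [0,-7.0,0,10,0],
  [0,-7.3,0,10,0],
  [0,-7.3,0,10,0],
  [0,-7.3,0,10,0],
])

```text
time: 33.5
tool_pos: [0.5095, 0.3062, 0.0704]
tcp_rot: [-0.099, 3.136, 0.001]
wrist_force: [0.7, -3.0, 4.8]
width: 0.001
grip_force: 2.4
```

Run:
```python
from h import *
cpos()
```

```text
console-frame tcp mm 4.6 10.4 tip z 104.9 F [ 0.7 -3.   4.8] yaw -176.37 t 33.5
```

Emit:
step_arm([
  [0,0.3,0,0,0],
  [0,0.3,0,-3,0],
  [0,0.3,0,-8,0],
  [0,0.3,-4,-12,0],
  [0,0.3,-8,-16,0],
  [0,0.3,-8,-16,0],
  [0,0.3,-8,-16,0],
])

```text
time: 34.2
tool_pos: [0.5104, 0.2258, 0.2308]
tcp_rot: [-0.096, 3.136, 0.003]
wrist_force: [0.1, -0.2, 0.1]
width: -0.003
grip_force: 0.0
```

Run:
```python
from h import *
p,D,C,st=snap("wrist","w24");cpos();wheel(C,D);prof(C,D,p)
p,D=bot.read_camera("scene");prof(cam("scene"),D,p)
```

```text
console-frame tcp mm -0.7 -69.3 tip z 263.1 F [-0.6  0.1 -0.1] yaw -176.46 t 34.25
rib hist [(-54, 72), (-51, 101), (-48, 28), (-27, 36), (-24, 76), (15, 7), (18, 105), (21, 26), (45, 23), (48, 76), (51, 57)]
ribs [(-50.2, -54.3, -45.5, 203), (-23.2, -25.4, -21.4, 112), (19.1, 17.3, 22.9, 138), (50.4, 46.8, 54.3, 158)]
-48 63 92.6 36 | -45 70 92.1 36 | -42 69 92.1 36 | -39 61 92.2 36 | -36 74 92.3 35 | -33 59 92.1 35 | -30 74 92.4 32 | -27 78 108.0 67 | -24 113 108.9 93 | -21 38 105.8 51 | -18 52 99.8 96 | -15 63 98.0 176 | -12 74 99.0 180 | -9 68 100.3 159 | -6 63 100.1 165 | -3 69 100.7 106 | 0 58 100.8 132 | 3 58 101.0 134 | 6 61 100.1 142 | 9 54 99.2 167 | 12 76 100.5 121 | 15 112 108.0 53 | 18 72 111.0 69 | 21 34 110.1 75 | 24 9 93.1 121 | 27 36 92.4 23 | 30 55 92.1 24 | 33 53 91.8 24 | 36 52 91.8 23 | 39 55 92.1 24 | 42 52 92.2 23 | 45 54 92.4 23 | 48 50 92.2 23 | 
-48 8 93.2 46 | -27 5 107.8 106 | -24 16 110.3 95 | -21 13 106.0 94 | -18 5 99.9 113 | -15 5 99.3 139 | -12 3 99.3 172 | -9 4 101.2 155 | -6 6 101.0 144 | -3 3 99.6 136 | 0 8 101.7 147 | 15 15 106.4 95 | 18 19 110.3 106 | 21 11 109.1 121 | 24 7 94.2 105 | 27 5 92.4 65 | 30 4 94.2 52 | 33 10 94.0 28 | 36 3 92.6 29 | 39 7 92.9 27 | 42 6 92.9 28 | 45 4 93.1 29 | 48 6 93.1 25 |
```

Ribs at −23° and +19° put the wheel about 2° short of 4. Third push: about 5.2 cm to bring the pushed rib to +22.5°.

Emit:
step_arm([
  [0,2.5,4,3,0],
  [0,4.6,8,6,0],
  [0,4.6,8,10,0],
  [0,4.6,8,13,0],
  [0,4.6,8,15.5,0],
  [0,4.6,8,16.5,0],
  [0,4.6,8,16.5,0],
  [0,4.6,8,16.5,0],
  [0,3.8,8,16.5,0],
  [0,3.0,8,16.3,0],
  [0,2.4,8,16.1,0],
  [0,1.8,8,16,0],
  [0,1.2,8,16,0],
  [0,0.6,8,16,0],
  [0,0,8,16,0],
  [0,-0.4,8,16,0],
  [0,-0.6,8,16,0],
  [0,-0.6,8,16,0],
  [0,-0.6,8,16,0],
])

```text
time: 36.2
tool_pos: [0.5122, 0.3065, 0.0704]
tcp_rot: [-0.099, 3.136, 0.001]
wrist_force: [0.4, -0.3, 5.2]
width: -0.001
grip_force: 2.4
```

Run:
```python
from h import *
cpos()
```

```text
console-frame tcp mm 7.4 10.6 tip z 104.9 F [ 0.4 -0.3  5.2] yaw -176.39 t 36.2
```

Emit:
step_arm([
  [0,0.3,0,0,0],
  [0,0.3,0,-3,0],
  [0,0.3,0,-8,0],
  [0,0.3,-4,-12,0],
  [0,0.3,-8,-16,0],
  [0,0.3,-8,-16,0],
  [0,0.3,-8,-16,0],
])

```text
time: 36.9
tool_pos: [0.5134, 0.2258, 0.2308]
tcp_rot: [-0.095, 3.136, 0.003]
wrist_force: [-0.1, 0.6, 0.1]
width: 0.001
grip_force: 0.0
```

Run:
```python
from h import *
p,D,C,st=snap("wrist","w25");cpos();wheel(C,D);prof(C,D,p)
u,v=map(int,proj(C,[*fr(CON,0,.01),.1]));print(u,v)
i=p[:,:,::-1][max(0,v-70):v+70,max(0,u-90):u+90];cv2.imwrite("pics/w25c.png",cv2.resize(i,None,fx=4,fy=4,interpolation=cv2.INTER_CUBIC))
```

```text
console-frame tcp mm 2.3 -69.5 tip z 263.1 F [-0.3  1.   0. ] yaw -176.47 t 36.95
rib hist [(-57, 5), (-54, 70), (-51, 107), (-48, 30), (-24, 15), (-21, 79), (-18, 6), (21, 105), (24, 36), (45, 22), (48, 76), (51, 70)]
ribs [(-50.2, -55.3, -44.9, 213), (-19.5, -21.4, -17.7, 100), (22.8, 21.0, 26.6, 142), (50.5, 46.3, 54.0, 169)]
-48 75 92.5 37 | -45 71 92.4 36 | -42 63 92.3 36 | -39 75 92.3 36 | -36 57 92.3 36 | -33 72 92.4 35 | -30 57 92.4 35 | -27 74 93.4 39 | -24 90 109.7 129 | -21 102 110.8 104 | -18 39 110.0 54 | -15 55 102.1 103 | -12 64 99.1 182 | -9 68 100.3 161 | -6 68 100.5 116 | -3 59 100.6 165 | 0 68 100.8 105 | 3 59 100.2 151 | 6 63 100.7 129 | 9 49 100.3 112 | 12 53 98.4 165 | 15 82 100.2 109 | 18 99 106.0 56 | 21 79 109.8 71 | 24 39 109.2 71 | 27 6 92.4 27 | 30 39 91.9 24 | 33 52 92.2 24 | 36 52 92.2 24 | 39 56 92.2 24 | 42 54 92.3 23 | 45 53 91.9 23 | 48 53 92.0 23 | 
370 188
```

View pics/w25c.png

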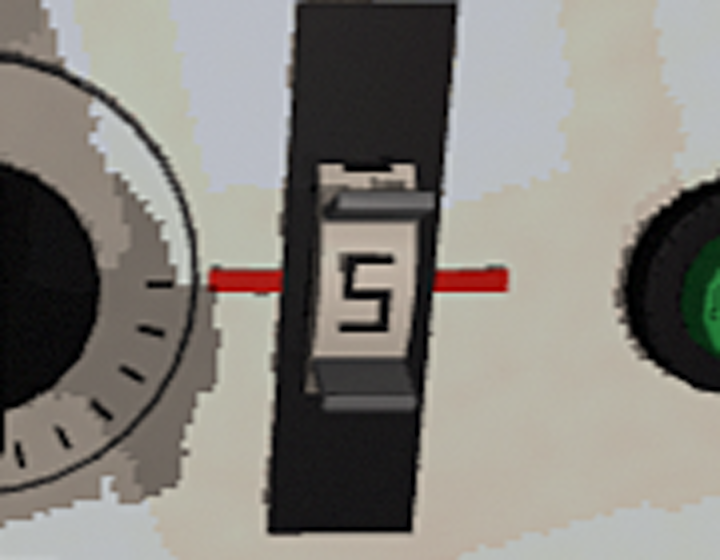

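Crop: the 5 stands between the red index marks at (365,290), about +1.6° off by the ribs, well within 8.6°. Now the button.

Run:
```python
from h import *
t=np.load("pics/w25.npz");C=cam("wrist",bot.read_state())
for c,s in blobs(t["p"],(50,120,50),(85,255,255),200): print("green",c,s,dep(C,c,t["d"]))
print(fr(CON,0,.092));plan(*fr(CON,0,.092),.1005,183.57)
```

```text
green [473.78895815 192.14781834] [ 455  173   39   39 1123] [0.4981281  0.38805201 0.11017569]
(np.float64(0.49977134902568554), np.float64(0.38732147111658843))
shift cm [ 0.25 16.14 12.83] twist -0.0 | final q6~ -55.8 t 37.0
```

Emit:
step_arm([
  [0,0.25,5,0,0],
  [0,0.25,10,0,0],
  [0,0.25,16.1,0,0],
  [0,0.25,16.1,0,0],
  [0,0.25,16.1,5,0],
  [0,0.25,16.1,10,0],
  [0,0.25,16.1,12.8,0],
  [0,0.25,16.1,12.8,0],
  [0,0.25,16.1,12.8,0],
])

```text
time: 37.85
tool_pos: [0.4979, 0.3863, 0.0988]
tcp_rot: [0.1, -3.137, 0.003]
wrist_force: [-0.1, -0.4, 0.8]
width: -0.002
grip_force: 0.0
```

Run:
```python
from h import *
cpos()
```

```text
console-frame tcp mm -1.9 91.1 tip z 133.3 F [-0.1 -0.4  0.8] yaw -176.35 t 37.85
```

Emit:
step_arm([
  [0,0,0,1,0],
  [0,0,0,2,0],
  [0,0,0,2.5,0],
  [0,0,0,2.8,0],
  [0,0,0,2.9,0],
  [0,0,0,2.9,0],
  [0,0,0,2.9,0],
])

```text
time: 38.55
tool_pos: [0.5008, 0.3878, 0.0772]
tcp_rot: [-0.099, 3.137, 0.004]
wrist_force: [-5.8, -4.1, 20.4]
width: -0.004
grip_force: 10.2
```

Run:
```python
from h import *
cpos()
```

```text
console-frame tcp mm 1.0 92.4 tip z 111.7 F [-5.8 -4.1 20.4] yaw -176.39 t 38.55
```

Emit:
step_arm([
  [0,0,0,0.3,0],
  [0,0,0,0.3,0],
])

```text
time: 38.75
tool_pos: [0.5009, 0.3879, 0.0768]
tcp_rot: [-0.099, 3.137, 0.004]
wrist_force: [-11.4, -7.8, 33.6]
width: -0.001
grip_force: 16.8
```

Run:
```python
from h import *
cpos()
p,D=bot.read_camera("scene");C=cam("scene")
for c,s in blobs(p,(50,120,50),(85,255,255),10): print("green",c,s,dep(C,c,D))
P=cloud(C,D);x,y=fr(CON,0,.092);k=(np.hypot(P[...,0]-x,P[...,1]-y)<.022)&(P[...,2]<.125)
h,e=np.histogram(P[k][:,2],np.arange(.085,.126,.003));print(list(zip((e*1000).round().astype(int),h)))
t=np.load("pics/s23.npz");P=cloud(C,t["d"]);k=(np.hypot(P[...,0]-x,P[...,1]-y)<.022)&(P[...,2]<.125)
h,e=np.histogram(P[k][:,2],np.arange(.085,.126,.003));print(h)
i=p[220:300,350:460,::-1];cv2.imwrite("pics/s26.png",cv2.resize(i,None,fx=7,fy=7,interpolation=cv2.INTER_CUBIC))
```

```text
console-frame tcp mm 1.1 92.5 tip z 111.3 F [-11.4  -7.8  33.6] yaw -176.38 t 38.75
green [405.68852459 264.91803279] [399 260  14   9  61] [0.50896417 0.3947864  0.10684032]
[(np.int64(85), np.int64(1)), (np.int64(88), np.int64(2)), (np.int64(91), np.int64(7)), (np.int64(94), np.int64(4)), (np.int64(97), np.int64(8)), (np.int64(100), np.int64(42)), (np.int64(103), np.int64(62)), (np.int64(106), np.int64(14)), (np.int64(109), np.int64(9)), (np.int64(112), np.int64(10)), (np.int64(115), np.int64(11)), (np.int64(118), np.int64(12)), (np.int64(121), np.int64(17))]
[ 0  3  4  3  2 46 33 16 33 62 10  0  0]
```

The button is bottomed: its cap dropped from 113 to 107 mm in the scene view and did not give under 33 N. Releasing and retreating.

Emit:
step_arm([
  [0,0,0,-1,0],
  [0,0,0,-4,0],
  [0,0,0,-9,0],
  [0,0,0,-14,0],
  [0,2,-5,-16,0],
  [0,2,-10,-16,0],
  [0,2,-15,-16,0],
  [0,2,-15,-16,0],
  [0,2,-15,-16,0],
])

```text
time: 39.7
tool_pos: [0.4891, 0.2345, 0.2293]
tcp_rot: [-0.094, 3.139, 0.001]
wrist_force: [-0.5, 1.1, -0.3]
width: -0.001
grip_force: 0.0
```

Run:
```python
from h import *
np.set_printoptions(precision=4,suppress=True)
p,D,C,st=snap("wrist","w27");cpos();wheel(C,D);P=cloud(C,D)
k=np.hypot(P[...,0]-.5105,P[...,1]-.221)<.03
q=P[k&(abs(P[...,2]-.136)<.006)];print("bar",len(q),cv2.minAreaRect(q[:,:2].astype(np.float32)))
for c,s in blobs(p,(50,120,50),(85,255,255),200): print("green",c,dep(C,c,D))
jars()
p,D=bot.read_camera("scene");cv2.imwrite("pics/s27.png",p[:,:,::-1])
for c,s in blobs(p,(50,120,50),(85,255,255),30): print("green",c,s[4],dep(cam("scene"),c,D))
```

```text
console-frame tcp mm -20.1 -58.7 tip z 263.6 F [ 0.8  0.2 -1. ] yaw -176.48 t 39.75
rib hist [(-54, 74), (-51, 97), (-48, 28), (-24, 19), (-21, 75), (21, 113), (24, 13), (45, 17), (48, 78), (51, 61)]
ribs [(-50.2, -55.0, -45.9, 201), (-19.6, -21.4, -18.0, 94), (22.6, 20.9, 25.6, 127), (50.5, 46.4, 54.2, 159)]
bar 1150 ((0.5104604363441467, 0.22136053442955017), (0.05328092724084854, 0.0139466542750597), 3.593438148498535)
green [458.4251 220.2116] [0.4997 0.3876 0.1125]
jars [[0.546, -0.207, 0.103], [0.528, -0.389, 0.104], [0.46, -0.197, 0.104], [0.437, -0.378, 0.104]]
green [405.8968 262.7302] 126 [0.5085 0.3938 0.1126]
```

View pics/s27.png

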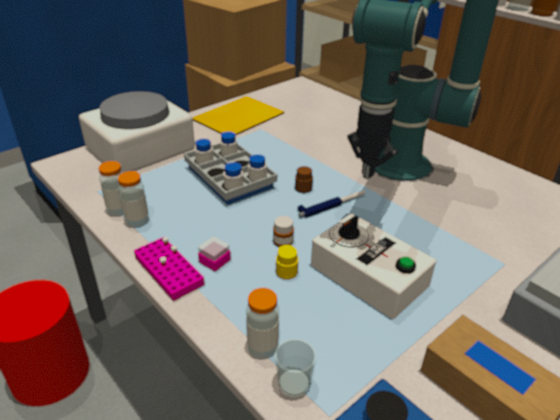

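The scene view shows all four blue jars upright in the tray (around (230,155)). The bystanders are where they were, the knob is at zero, the 5 is at the index, the button is up again, and the arm touches nothing.

```bash
python3 -c "
from workcell import bot
print(bot.finish_job())"
```

```text
the job is handed in; nothing more can be done
None
```

The job is handed in, with no verdict returned: the knob is at zero, all four blue-lidded jars stand in the tray, the wheel is at 5, the start button was pressed fully and is up again, and nothing else on the bench was moved.

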